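Press a leaf in the bench lever press to the dial mark and ease it back

ROBOT

A 7-joint arm with a two-finger parallel gripper is mounted at the origin on the work surface. World frame = base frame: x ahead of the robot, y to its left, z up, the work surface at z = 0. Lengths are in m, angles in rad, forces in N, time in s.
With the tool pointing down it reaches from about 0.4 to 0.85 m from the base axis. Payload 4.5 kg.
Tool frame: the origin (TCP) lies on the centre line of the jaws, within the pads' length; the fingertips stand 11 mm ahead of it and the grasp point (between the pads) lies 8 mm behind it; z points along the fingers, x is the direction in which the jaws open and shut, and the axes are right-handed (so a half turn about z gives the same grasp; the last joint's range is limited). The gripper opens to 88 mm and grips with 3 to 60 N. Pads are 18 mm wide; open, the fingers measure 123 mm over their backs; the gripper's body (75 mm by 187 mm) begins 45 mm behind the grasp point.
Start: joints at [1.369, 0.689, -0.195, 1.565, 0.157, 0.902, -0.215], TCP at [0.146, -0.608, 0.215] pointing down, gripper open.
Joint ranges: [-3.01, 3.01], [-0.46, 2.08], [-1.47, 1.51], [0.13, 2.56], [-1, 4.14], [0.04, 2.09], [-2.66, 2.66]. Speed limits (rad/s): [2.57, 2.57, 3.14, 3.14, 3.14, 3.14, 3.14].

INTERFACE

Orientations are given as a unit quaternion [x, y, z, w].
In Python, from plant import r, vision, order, nets gives the robot as it stands.
- The arm moves only by the tool send_rows, never from a script. Its argument "series" is a list of rows, each an object with "delta_pos": the shift along the tool's x, y, z in cm, a list of three; "turn": the turn about the tool's z in degrees; "jaw": the closure, from 0 (fully open) to 1 (shut). In form: [{"delta_pos": [x, y, z], "turn": turn, "jaw": jaw}, ...]. A call has 1 to 8 rows; each row is the pose to reach, as a shift and turn from the pose commanded when the call began, along the tool's axes at that moment; what a row does not reach only later rows make up. A row lasts 1/12 s, in which the tool goes at most 41.7 mm and 7.16 degrees, less where a joint would pass 70% of its speed; a pose out of reach is approached as far as the arm can. A call with a gripper value outside its range is refused whole. The fingers move at their own pace and stop on an object; "force" is the grip in N (left out, the last holds). Time passes only in rows, so rows that repeat a pose let the fingers close. It gives the time, the measured TCP pose, the force and the opening at its end, in the units of the state.
- r.get_state(): the state, without advancing time (a new reading comes with each control period).
- vision.snapshot(name): name is "scene" or "top" or "wrist"; returns the picture (480x640x3 uint8, blue, green, red); there is no depth.
- vision.camera_params(name): a dict with "intrinsics" (3x3 intrinsics, pixels), "D" ([k1, k2, p1, p2, k3] as OpenCV has them; the pictures are not rectified), "extrinsics" (4x4, takes a point from world to camera coordinates). Camera axes: x right, y down, z forward; pixel columns grow to the right and rows downward; lengths in m; the calibration is good to about 2 mm. A picture is of the moment at which its call begins: read the wrist's pose just before it. camera_params takes no time and is no camera call; for the wrist camera it gives the pose at the moment of the call.
- order.finish_job(): hands the job in, once; it reports no verdict.
Trained networks look in the newest picture that a camera, given by its name, has taken for a name from the list of things; names that differ only in an ending like _2 or _b are one class to them, and where a whole thing is asked for, a point or a joint stands for the part that bears it (a point fixed in the world has none). Each returns a list of dicts, best first, with "score" (0 to 1); they miss things now and then, are a little off and sometimes report something else, mostly with a low value. They report only what shows in the picture. A call takes as long as a camera call.
- nets.boxes_of(camera, label): "location" ([row, column] as shares, 0 to 1, of the picture: columns of its width, rows of its height, amid what is visible of it).
- nets.trace(camera, label): "region" (480x640 bool, what is visible of it) and "location" ([row, column] as shares, 0 to 1, of the picture: columns of its width, rows of its height, amid what is visible of it).
The state is a dict: "clock": time; "q": joint angles; "qd": joint speeds; "joint_torque": joint torques, N m; "tool_pos": TCP position; "eef_rot": TCP orientation; "contact_force": force on the tool from outside, world axes, zero at the start; "moment": the same for the moment, N m; "opening": opening from 0.0 (shut) to 1.0 (fully open).
Only numpy, scipy, OpenCV 4.12 (cv2) and the standard library are available. Lean on these libraries where they do the work, as an engineer would, in place of code of your own. Each camera call takes 0.05 s, during which the arm holds its last target.

TASK

Emboss the leaf blank lying in the bench press: with your fingertips on top of the black ball knob, without gripping it, press the lever down until the dial's pointer stands on the red mark, not past it, and keep it there for about a second. Then let the spring raise the lever gently under your fingers all the way to its rest, never letting it fly up, and take your hand away. Leave the red mark and the other things on the bench where they are.

Things in the scene. Friction and masses are not known exactly. Their poses are not given: they have to be found in the camera images.
- press: Bench lever press, bolted down: grey-green cast C-frame, base 125 x 250 mm, origin at the centre of its underside, on the bench. Its x axis runs level along the pivot axis, out through the dial; the lever reaches to -y; z is up. The head fills x -34 to 34, y -64 to 115, z 155 to 255 mm, the ram's top reaches z 281 mm, a spring drum stands 26 mm out of the head's -x side.
- hub (a point): Point on the lever's pivot axis, in the plane in which the lever bar and knob swing: x 66, y 0, z 200 mm in the press's frame, with the same axes. The dial, an upright pale disc of 74 mm radius about the pivot axis, graduated every 0.1 rad along its top, faces +x, 26 mm behind this point.
- knob (a point): Black plastic ball of 40 mm diameter on the end of the 13 mm thick steel lever bar; the point is its centre, 170 mm from the hub axis. With lever value q it stands, in the hub's axes, at x = 0, y = -0.170 cos(0.61 - q), z = 0.170 sin(0.61 - q) (m): at rest the lever slopes 0.61 rad up. Nothing tall stands near it. The rules call the ball lever_c0.
- lever (a joint): Turn of the press lever, rad: 0 at rest (up, against its stop), growing as the knob is pressed down, end stop at 1.15. A return spring drives it up: about 5 N at the knob at rest, about 10 N at 0.65, so that it flies up hard if let go. The pointer turns with it; the ram comes down 16 mm per rad.
- mark (a joint): Setting of the red mark on the dial's rim, rad, in lever values: the pointer stands on the middle of the mark when the lever value equals this. Between 0.45 and 0.85, set before the start; held by friction.
- pointer_tip (a point): Tip of the thin black pointer on the lever's hub, 64 mm from the pivot axis, 5 mm in front of the dial's face; at lever value q it leans q - 0.45 rad from upright, towards the lever's side (hub -y).
- mark_tip (a point): Point that the pointer's tip reaches when it stands on the middle of the red mark, 64 mm from the pivot axis, at the mark's inner end. The mark is a red plastic clip 11.5 mm wide along the dial's rim (0.09 rad to each side of its middle), 16 mm long, standing 6 mm out over the rim. z points outwards from the pivot, y along the rim, back towards where the pointer rests.
- glue: Bystander: white glue bottle with orange cap, 52 mm diameter, 125 mm high; origin at the centre of its underside.
- wire_spool: Bystander: dark green wire spool standing on its flange, 60 mm diameter, 40 mm high; origin at the centre of its underside.
- tape_roll: Bystander: light green roll of tape lying flat, 80 mm outside and 52 mm inside diameter, 24 mm high; origin at the centre of its underside.
- spare_die: Bystander: spare brass die on a steel block, 70 x 50 x 30 mm; origin at the centre of its underside.

How it is judged:
By the outcome, as a careful person would: the job done as asked, in the order asked, and still so for the second after the job is handed in, with the robot touching nothing.
It also fails if it takes over 45 s, if anything falls off the work surface, if the arm or the gripper's body presses on something with over 40 N, if the wrist force passes 120 N, or if a joint passes its speed limit or range.

## Working session

There is one attempt and no reset: what is moved stays moved. The work goes in short steps, Python scripts to look and compute and a tool call to move; the robot and the scene stay as the last step left them, time stands still between calls to the robot, and variables do not carry over. Pictures are saved under pics/ and viewed, and the job is handed in when it is done.

Besides the shell and the picture viewer there is one more tool, called after "Request:" by a JSON object that holds its "method" and its "body", one argument or row to a line. send_rows: Moves the arm, as the interface text tells. Its arguments: {"type":"object","properties":{"series":{"type":"array"},"force":{"type":"number"}},"required":["series"]}

```bash
ls; mkdir -p pics; python3 - <<'E'
from plant import r, vision, order, nets
import cv2
for c in ["scene","top","wrist"]:
    im=vision.snapshot(c); cv2.imwrite(f"pics/{c}0.png",im)
    p=vision.camera_params(c); print(c,p)
print(r.get_state())
E
```

```text
pics
scene {'intrinsics': array([[612.40772418,   0.        , 320.98202648],
       [  0.        , 612.40772418, 237.89445137],
       [  0.        ,   0.        ,   1.        ]]), 'D': array([-0.18891437,  0.        ,  0.        ,  0.        ,  0.        ]), 'extrinsics': array([[ 0.68534852,  0.72815551,  0.00932509, -0.40557838],
       [ 0.46671191, -0.42937294, -0.77318748, -0.12641116],
       [-0.55899678,  0.53425502, -0.63410896,  1.53815654],
       [ 0.        ,  0.        ,  0.        ,  1.        ]])}
top {'intrinsics': array([[593.45524948,   0.        , 310.67335546],
       [  0.        , 593.45524948, 241.58760639],
       [  0.        ,   0.        ,   1.        ]]), 'D': array([0.06910969, 0.        , 0.        , 0.        , 0.        ]), 'extrinsics': array([[-0.02026188, -0.99977731, -0.00589871,  0.0208609 ],
       [-0.98046778,  0.02102431, -0.19555283,  0.58769538],
       [ 0.1956333 ,  0.00182123, -0.98067543,  1.10764671],
       [ 0.        ,  0.        ,  0.        ,  1.        ]])}
wrist {'intrinsics': array([[389.41460736,   0.        , 321.34513312],

[... 464 characters left out ...]
array([ 1.36877952,  0.68979731, -0.19453532,  1.5660667 ,  0.15730539,
        0.90248909, -0.21510511]), 'qd': array([-1.70919974e-03, -2.23064818e-03, -1.13971856e-03, -4.83118850e-03,
        4.04601181e-05, -3.39386391e-04,  1.33237870e-03]), 'joint_torque': array([-2.04364442e-03, -5.27861917e+01, -1.26857020e+00, -1.53585935e+01,
       -5.24724321e-02,  3.91474343e-03,  1.03130267e-04]), 'tool_pos': array([ 0.14587538, -0.60723026,  0.214701  ]), 'eef_rot': array([ 7.85397948e-01, -6.18990786e-01, -5.66620397e-04, -3.85072693e-04]), 'contact_force': array([ 1.102284  ,  0.82415663, -0.47589619]), 'moment': array([-0.01423909, -0.05090184, -0.03527934]), 'opening': 0.9982484440233781}
```

View pics/scene0.png

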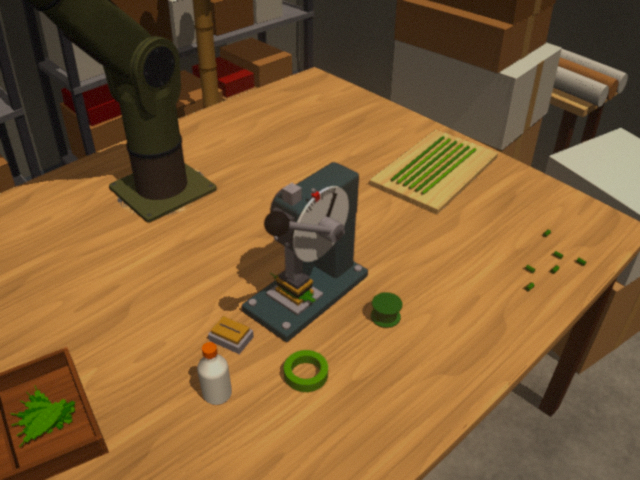

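View pics/top0.png

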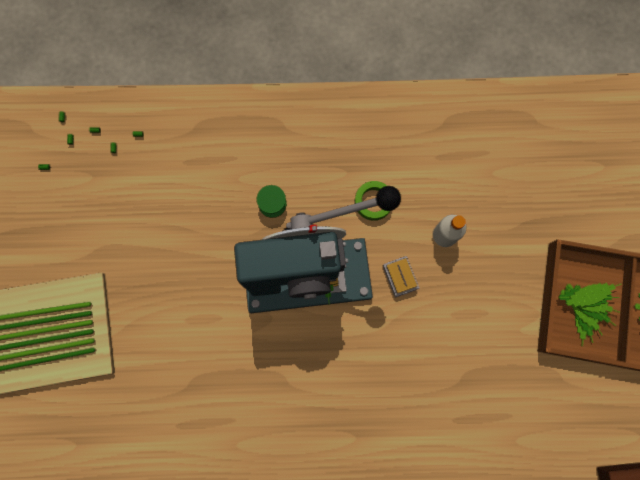

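View pics/wrist0.png

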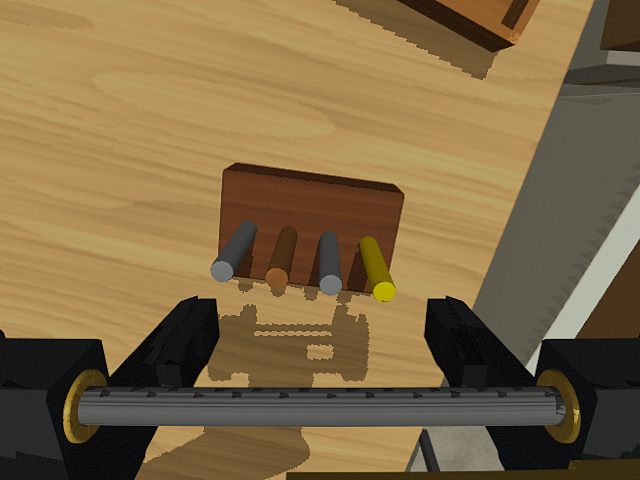

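```bash
python3 - <<'E'
from plant import r, vision, order, nets
import cv2
for c in ["scene","top"]:
    im=vision.snapshot(c); cv2.imwrite(f"pics/{c}1.png",im)
    for l in ["knob","hub","press","pointer_tip","mark_tip","mark"]:
        for d in nets.boxes_of(c,l)[:2]: print(c,l,round(d['score'],2),d['location'][1]*640,d['location'][0]*480)
im=cv2.imread("pics/scene1.png")
cv2.imwrite("pics/scene1c.png",cv2.resize(im[155:345,230:410],None,fx=3.3,fy=3.15,interpolation=cv2.INTER_CUBIC))
im=cv2.imread("pics/top1.png")
cv2.imwrite("pics/top1c.png",cv2.resize(im[170:320,225:425],None,fx=4,fy=4,interpolation=cv2.INTER_CUBIC))
E
```

```text
scene knob 0.93 303.296 225.40800000000002
scene knob 0.3 386.62399999999997 307.584
scene hub 0.74 306.30400000000003 252.19199999999998
scene press 0.58 307.776 252.28799999999998
scene press 0.49 305.216 228.624
scene pointer_tip 0.86 305.472 225.40800000000002
scene mark_tip 0.59 316.48 192.576
scene mark 0.67 213.56799999999998 378.384
top knob 0.71 356.41599999999994 204.72
top hub 0.65 309.312 261.6
top press 0.68 304.384 264.624
top pointer_tip 0.91 355.904 208.07999999999998
top mark_tip 0.55 314.176 228.48
top mark 0.42 310.71999999999997 230.59199999999998
```

View pics/scene1c.png

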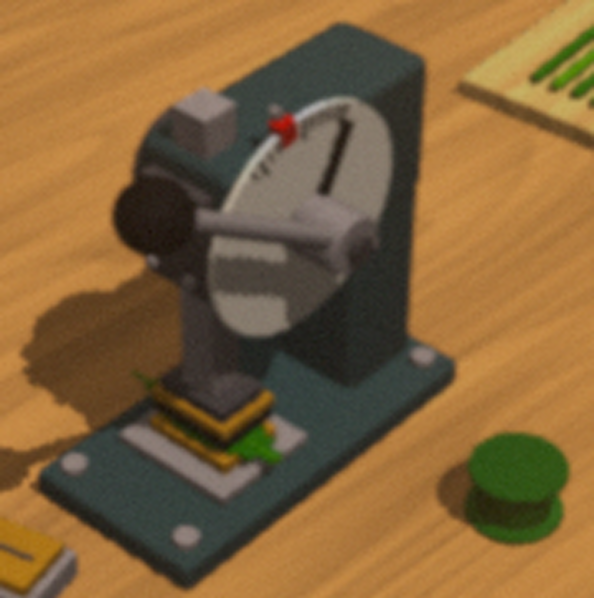

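View pics/top1c.png

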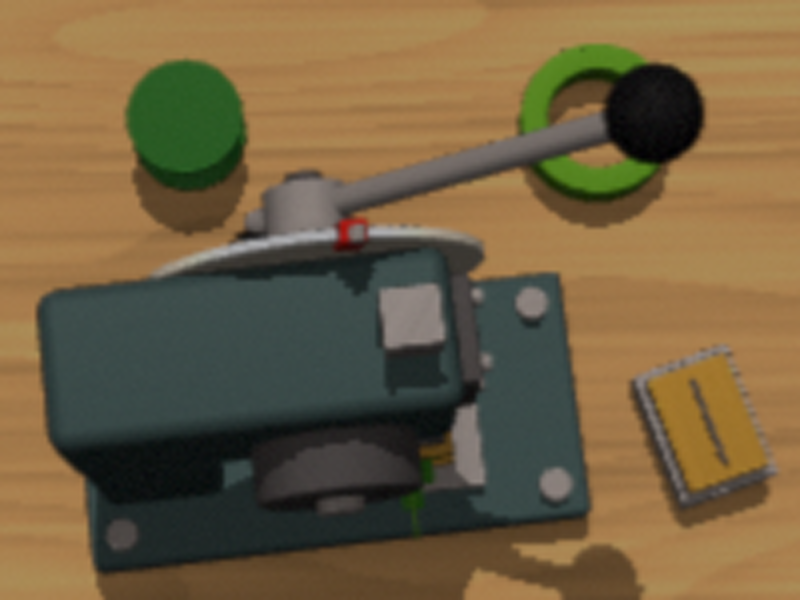

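```bash
cat > h.py <<'E'
import numpy as np, cv2, pickle, os
from scipy.optimize import least_squares
from plant import vision
def proj(c,P,cp={}):
    if c=='wrist' or c not in cp: cp[c]=vision.camera_params(c)
    p=cp[c]; E=p['extrinsics']
    rv=cv2.Rodrigues(E[:3,:3])[0]
    return cv2.projectPoints(np.asarray(P,float).reshape(-1,1,3),rv,E[:3,3],p['intrinsics'],p['D'])[0].reshape(-1,2)
def W(p,P):
    c,s=np.cos(p[2]),np.sin(p[2]); P=np.atleast_2d(P)
    return np.c_[p[0]+c*P[:,0]-s*P[:,1],p[1]+s*P[:,0]+c*P[:,1],P[:,2]]
def knob(q): return np.array([.066,-.17*np.cos(.61-q),.2+.17*np.sin(.61-q)])
def dial(th,rad=.064,x=.066-.021): # th = lever value
    a=th-.45; return np.array([x,-rad*np.sin(a),.2+rad*np.cos(a)])
E
python3 - <<'E'
from h import *
for c in ['scene','top']:
    E=vision.camera_params(c)['extrinsics']; print(c,-E[:3,:3].T@E[:3,3])
h=.0625;l=.125
obs=[('top',knob(0),(388.75,198)),('scene',knob(0),(277.6,223.3)),
('scene',[h,-l,0],(287,342.3)),('scene',[-h,-l,0],(242.7,309.3)),('scene',[h,l,0],(367.9,275)),
('scene',dial(0),(230+347/3.3,155+123/3.15))]
obs2=[(c,P,uv) for c,P,uv in obs]
def res(p):
    o=[]
    for c,P,uv in obs: o+=list(proj(c,W(p,P))[0]-uv)
    # mark
    o+=list(proj('scene',W(p,dial(p[3],.073,.066-.021)))[0]-[230+284/3.3,155+129/3.15])
    o+=list(proj('top',W(p,dial(p[3],.080,.066-.021)))[0]-[225+352/4,170+234/4])
    return np.array(o)
s=least_squares(res,[.55,0,0,.6],loss='soft_l1'); print(s.x); print(res(s.x).reshape(-1,2).round(1))
np.save('p.npy',s.x)
p=s.x
print(W(p,knob(0)),W(p,knob(p[3])))
for c,f in (('scene','scene1'),('top','top1')):
    im=cv2.imread(f'pics/{f}.png'); k=4
    im=cv2.resize(im,None,fx=k,fy=k,interpolation=cv2.INTER_CUBIC)
    def d(P,col=(255,255,0)):
        u=proj(c,W(p,P))[0]; cv2.circle(im,tuple(((u+.5)*k).astype(int)),3,col,-1)
    for P in [[a*h,b*l,0] for a in(-1,1) for b in(-1,1)]: d(P)
    d(knob(0)); d([.066,0,.2]); d(dial(0),(255,0,255)); 
    for a in np.arange(-1.2,2.1,.1): d(dial(a,.074,.04),(0,255,0))
    d(dial(p[3]),(255,255,0))
    if c=='scene': im=im[640:1400,920:1700]
    else: im=im[680:1280,900:1700]
    cv2.imwrite(f'pics/ov_{c}.png',cv2.resize(im,None,fx=min(1,600/im.shape[0]),fy=min(1,600/im.shape[0])))
E
```

```text
scene [ 1.19678469 -0.58072125  0.88140136]
top [0.35994648 0.00648309 1.20129046]
[0.52756199 0.0192137  0.10090388 0.70304952]
[[-2.1  0.2]
 [-0.9 -1.2]
 [-0.3  0.1]
 [-1.7  1.2]
 [-0.2 -0. ]
 [-0.3 -2.4]
 [ 1.7  1. ]
 [ 0.  -5.5]]
[[ 0.60726239 -0.11276935  0.29738747]] [[ 0.61027676 -0.14254156  0.1842044 ]]
```

```bash
ls pics
```

```text
ov_scene.png
ov_top.png
scene0.png
scene1.png
scene1c.png
top0.png
top1.png
top1c.png
wrist0.png
```

View pics/ov_scene.png

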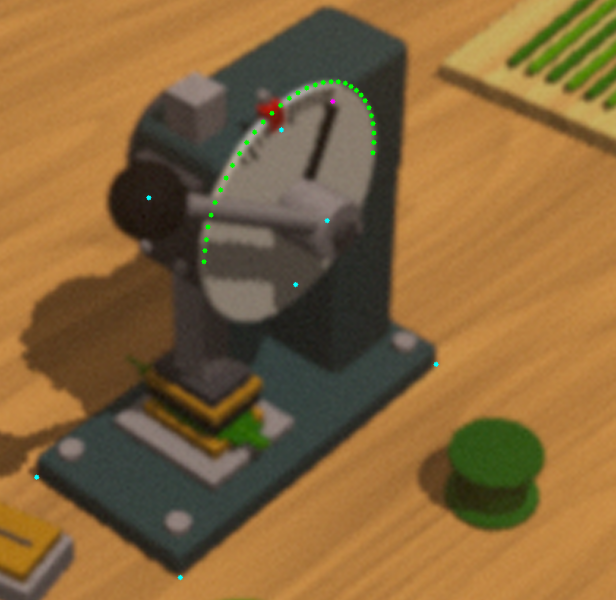

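View pics/ov_top.png

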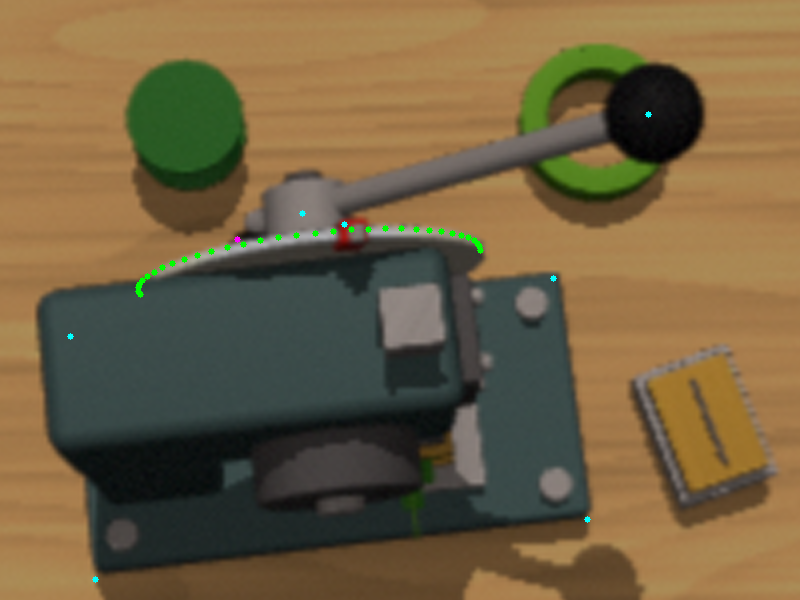

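```bash
python3 - <<'E'
from h import *
from plant import r
from scipy.spatial.transform import Rotation as R
s=r.get_state(); E=vision.camera_params('wrist')['extrinsics']
T=R.from_quat(s['eef_rot']).as_matrix(); print(T.round(4))
c=-E[:3,:3].T@E[:3,3]
print('cam in tool',T.T@(c-s['tool_pos']), 'axes', (T.T@E[:3,:3].T).round(3))
im=cv2.imread('pics/scene1.png')[175:235,290:370]
cv2.imwrite('pics/z.png',cv2.resize(im,None,fx=10,fy=10,interpolation=cv2.INTER_NEAREST))
p=np.load('p.npy')
im=cv2.imread('pics/z.png')
def d(P,col):
    u=(proj('scene',W(p,P))[0]+.5-[290,175])*10; cv2.circle(im,tuple(u.astype(int)),3,col,-1)
for a in np.arange(-.2,1.5,.1):
  d(dial(a,.074,.04),(0,255,0))
for a in np.arange(0,1.2,.1): d(dial(a,.064,.045),(255,255,0))
cv2.imwrite('pics/z2.png',im)
E
```

```text
[[ 2.337e-01 -9.723e-01  0.000e+00]
 [-9.723e-01 -2.337e-01 -1.000e-04]
 [ 1.000e-04 -0.000e+00 -1.000e+00]]
cam in tool [ 0.00124691 -0.08320449 -0.16858163] axes [[ 1.     0.001 -0.   ]
 [-0.001  0.948  0.318]
 [ 0.001 -0.318  0.948]]
```

View pics/z2.png

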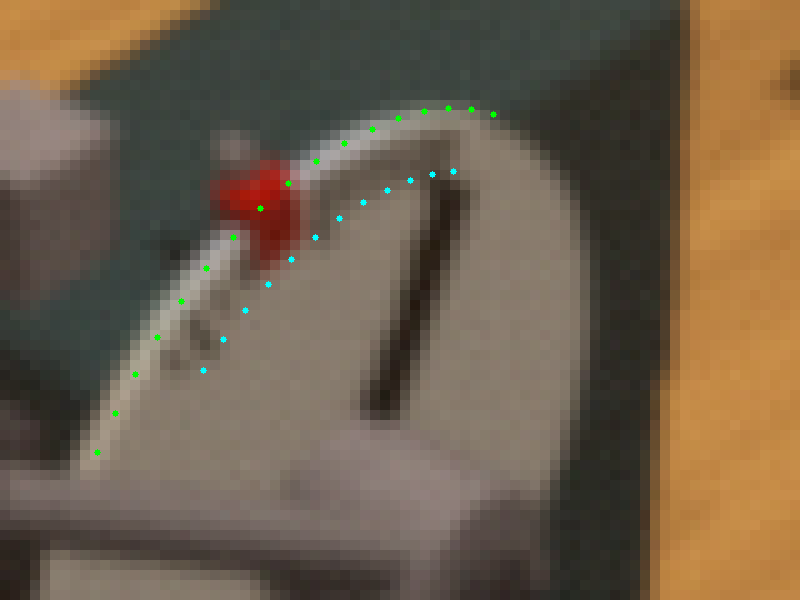

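Request:
{"method": "send_rows", "body": {
  "series": [
    {"delta_pos": [0, 0, -4], "turn": 0, "jaw": 1},
    {"delta_pos": [0, 0, -8], "turn": 0, "jaw": 1},
    {"delta_pos": [0, 0, -12], "turn": 0, "jaw": 1},
    {"delta_pos": [0, 0, -16], "turn": 0, "jaw": 1},
    {"delta_pos": [0, 0, -20], "turn": 0, "jaw": 1},
    {"delta_pos": [0, 0, -20], "turn": 0, "jaw": 1}
  ],
  "force": 20
}}

```text
clock: 1.35
tool_pos: [0.1475, -0.6111, 0.4244]
eef_rot: [0.785, -0.619, 0.007, 0.004]
contact_force: [0.0, -1.1, 0.9]
opening: 0.571
```

Request:
{"method": "send_rows", "body": {
  "series": [
    {"delta_pos": [-2.3, -3.4, 0], "turn": 0, "jaw": 1},
    {"delta_pos": [-4.6, -6.8, 0], "turn": 0, "jaw": 1},
    {"delta_pos": [-6.9, -10.1, 0], "turn": 0, "jaw": 1},
    {"delta_pos": [-9.3, -13.4, 0], "turn": 0, "jaw": 1},
    {"delta_pos": [-11.6, -16.8, 0], "turn": 0, "jaw": 1},
    {"delta_pos": [-13.9, -20.1, 0], "turn": 0, "jaw": 1},
    {"delta_pos": [-16.2, -23.5, 0], "turn": 0, "jaw": 1},
    {"delta_pos": [-18.6, -26.8, 0], "turn": 0, "jaw": 1}
  ]
}}

```text
clock: 2.02
tool_pos: [0.3642, -0.3626, 0.4153]
eef_rot: [0.785, -0.619, 0.0, 0.0]
contact_force: [0.9, -0.0, 0.3]
opening: 0.006
```

Request:
{"method": "send_rows", "body": {
  "series": [
    {"delta_pos": [-2.3, -3.4, 0], "turn": 0, "jaw": 1},
    {"delta_pos": [-4.6, -6.8, 0], "turn": 0, "jaw": 1},
    {"delta_pos": [-6.9, -10.1, 0], "turn": 0, "jaw": 1},
    {"delta_pos": [-9.3, -13.4, 0], "turn": 0, "jaw": 1},
    {"delta_pos": [-11.6, -16.8, 0], "turn": 0, "jaw": 1},
    {"delta_pos": [-13.9, -20.1, 0], "turn": 0, "jaw": 1},
    {"delta_pos": [-16.2, -23.5, 0], "turn": 0, "jaw": 1},
    {"delta_pos": [-18.6, -26.8, 0], "turn": 0, "jaw": 1}
  ]
}}

```text
clock: 2.68
tool_pos: [0.5813, -0.1193, 0.4151]
eef_rot: [0.785, -0.619, 0.0, 0.0]
contact_force: [0.7, -0.6, 0.4]
opening: 0.008
```

Request:
{"method": "send_rows", "body": {
  "series": [
    {"delta_pos": [-2.3, -3.4, 0], "turn": 0, "jaw": 1},
    {"delta_pos": [-4.6, -6.8, 1], "turn": 0, "jaw": 1},
    {"delta_pos": [-6.9, -10.1, 3], "turn": 0, "jaw": 1},
    {"delta_pos": [-8.8, -13, 5], "turn": 0, "jaw": 1},
    {"delta_pos": [-8.8, -13, 5], "turn": 0, "jaw": 1},
    {"delta_pos": [-8.8, -13, 5], "turn": 0, "jaw": 1}
  ]
}}

```text
clock: 3.18
tool_pos: [0.6858, -0.002, 0.3622]
eef_rot: [0.787, -0.617, -0.002, 0.001]
contact_force: [0.1, -0.3, -0.4]
opening: 0.004
```

```bash
python3 - <<'E'
from h import *
from plant import r
print(r.get_state()['tool_pos'],r.get_state()['q'].round(2))
P=vision.camera_params('wrist'); im=vision.snapshot('wrist'); cv2.imwrite('pics/w1.png',im)
import pickle; pickle.dump((im,P),open('w1.pkl','wb'))
cv2.imwrite('pics/s1.png',vision.snapshot('scene'))
E
```

```text
[ 0.68578216 -0.00202912  0.36221397] [ 0.09  0.68 -0.33  1.12  0.21  1.38 -1.55]
```

View pics/w1.png

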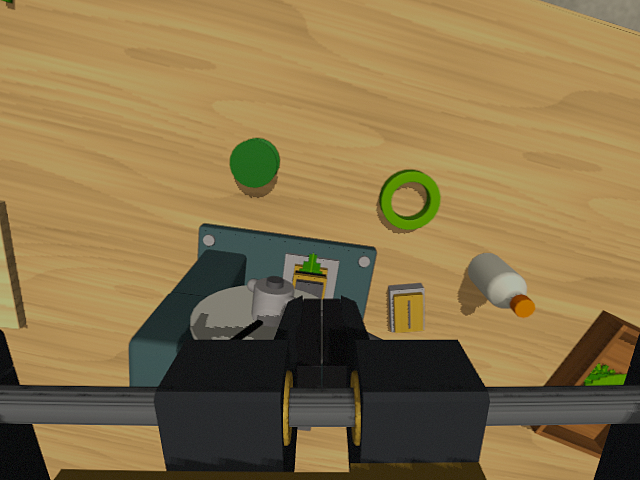

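View pics/s1.png

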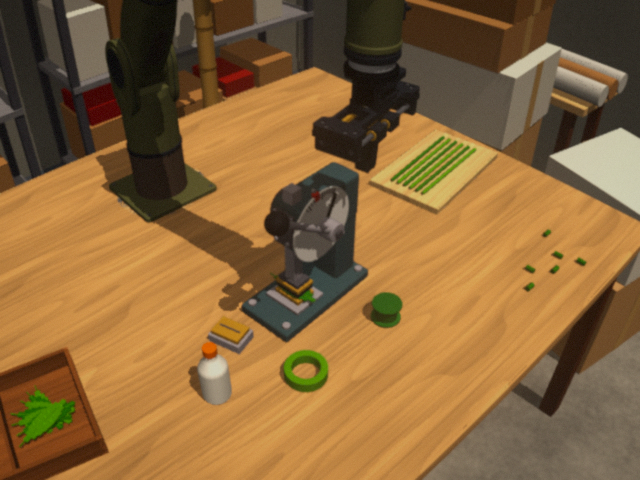

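Request:
{"method": "send_rows", "body": {
  "series": [
    {"delta_pos": [4, 0, 0], "turn": 0, "jaw": 1},
    {"delta_pos": [8, 0, 0], "turn": 0, "jaw": 1},
    {"delta_pos": [8, 0, 0], "turn": 0, "jaw": 1},
    {"delta_pos": [8, 0, 0], "turn": 0, "jaw": 1}
  ]
}}

```text
clock: 3.62
tool_pos: [0.7045, -0.0891, 0.3667]
eef_rot: [0.783, -0.623, 0.002, 0.001]
contact_force: [0.3, 0.4, 2.0]
opening: 0.007
```

```bash
python3 - <<'E'
from h import *
from plant import r
print(r.get_state()['tool_pos'],r.get_state()['q'].round(2))
P=vision.camera_params('wrist'); im=vision.snapshot('wrist'); cv2.imwrite('pics/w2.png',im)
import pickle; pickle.dump((im,P),open('w2.pkl','wb'))
cv2.imwrite('pics/w2c.png',cv2.resize(im[250:400,100:300],None,fx=4,fy=4,interpolation=cv2.INTER_CUBIC))
E
```

```text
[ 0.70448462 -0.08914907  0.36670579] [ 0.19  0.72 -0.32  1.02  0.22  1.43 -1.43]
```

View pics/w2c.png

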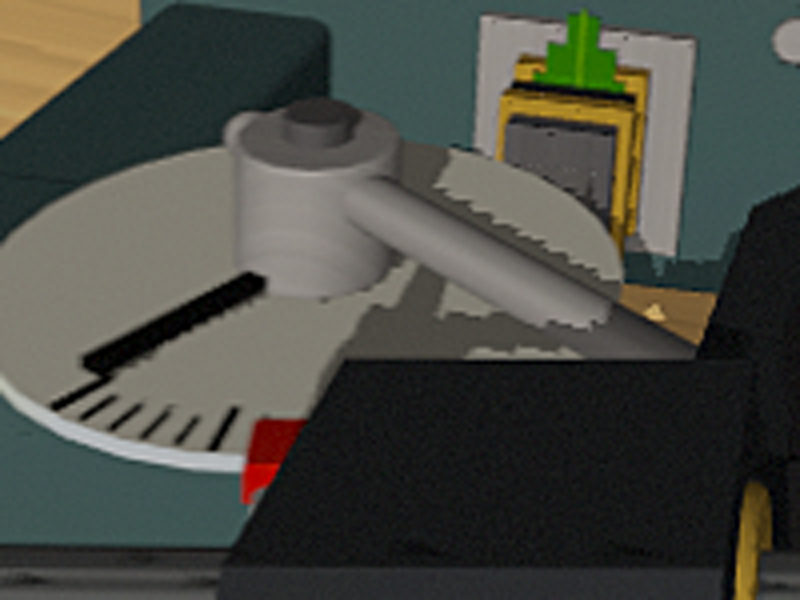

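View pics/w2.png

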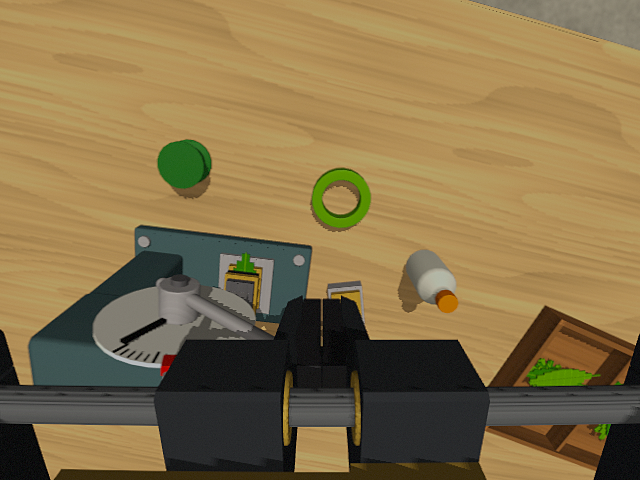

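Request:
{"method": "send_rows", "body": {
  "series": [
    {"delta_pos": [3, 1, 0], "turn": 0, "jaw": 1},
    {"delta_pos": [5, 1.5, 0], "turn": 0, "jaw": 1},
    {"delta_pos": [5, 1.5, 0], "turn": 0, "jaw": 1},
    {"delta_pos": [5, 1.5, 0], "turn": 0, "jaw": 1}
  ]
}}

```text
clock: 4.0
tool_pos: [0.7015, -0.1356, 0.3664]
eef_rot: [0.785, -0.62, 0.001, -0.0]
contact_force: [0.4, 0.7, -0.4]
opening: 0.001
```

```bash
python3 - <<'E'
from h import *
from plant import r
print(r.get_state()['tool_pos'],r.get_state()['q'].round(2))
P=vision.camera_params('wrist'); im=vision.snapshot('wrist'); cv2.imwrite('pics/w3.png',im)
import pickle; pickle.dump((im,P),open('w3.pkl','wb'))
cv2.imwrite('pics/w3c.png',cv2.resize(im[260:380,20:180],None,fx=5,fy=5,interpolation=cv2.INTER_CUBIC))
E
```

```text
[ 0.7014636  -0.13560519  0.36635415] [ 0.26  0.73 -0.32  1.    0.22  1.44 -1.35]
```

View pics/w3c.png

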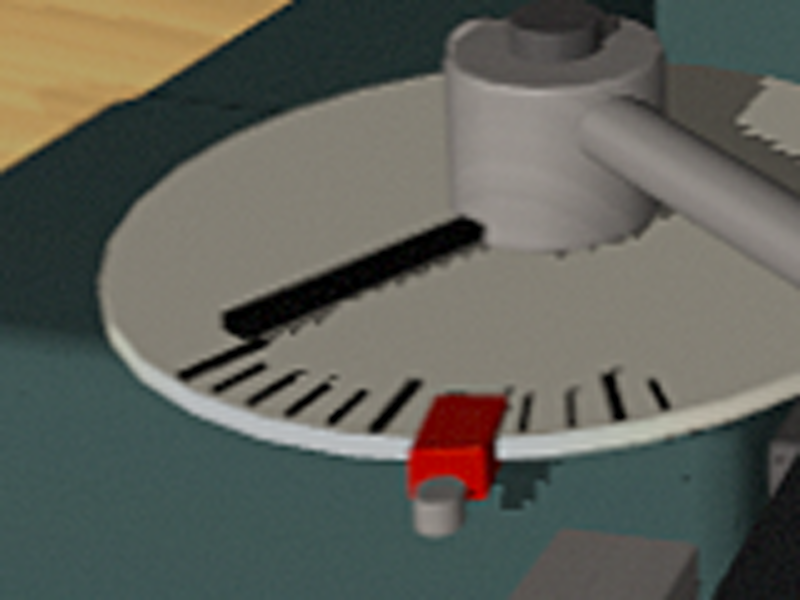

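```bash
cat > fit.py <<'E'
from h import *
import pickle
im,P=pickle.load(open('w3.pkl','rb'))
E=P['extrinsics']; rv=cv2.Rodrigues(E[:3,:3])[0]
def pj(X): return cv2.projectPoints(np.asarray(X).reshape(-1,1,3),rv,E[:3,3],P['intrinsics'],P['D'])[0].reshape(-1,2)
f=lambda u:(np.array(u,float))/5-.4+[20,260]
tk={0:(180,376),.1:(216,390),.2:(250,404),.3:(287,415),.4:(331,424),.5:(374,430),.8:(521,430),.9:(571,426),1.0:(620,419),1.1:(667,409)}
ptr=(240,328)
cor=[(437,396),(507,398),(492,462),(412,457)]
def model(v):
    x,y,yaw,dz,m,ro,xf=v
    L=[dial(a,ro,.040) for a in tk]
    er=lambda: np.array([0,-np.sin(m-.45),np.cos(m-.45)])
    et=np.array([0,-np.cos(m-.45),-np.sin(m-.45)])  # growing q
    for rr,s in((.064,-1),(.064,1),(.080,1),(.080,-1)):
        L.append(np.array([xf,0,.2])+er()*rr+et*s*.00575)
    L.append(dial(0,.064,.045))
    X=W((x,y,yaw),np.array(L)); X[:,2]+=dz
    return pj(X)
U=np.array([f(u) for u in list(tk.values())+cor+[ptr]])
p=np.load('p.npy')
v0=[p[0],p[1],p[2],0,.65,.072,.045]
s=least_squares(lambda v:(model(v)-U).ravel(),v0,loss='soft_l1',x_scale=[.01,.01,.05,.01,.1,.005,.005])
print(s.x.round(4)); print((model(s.x)-U).round(2))
print('knob q0,qm',W(s.x,knob(0)),W(s.x,knob(s.x[4])))
E
python3 fit.py
```

```text
[ 0.5269  0.0188  0.097  -0.0063  0.6756  0.0737  0.0399]
[[ 0.7   0.09]
 [-0.46  0.26]
 [-0.29  0.04]
 [ 0.11 -0.01]
 [-0.17 -0.13]
 [ 0.33 -0.17]
 [ 0.18  0.15]
 [ 0.05  0.02]
 [-0.1  -0.  ]
 [-0.19  0.13]
 [ 0.27  0.7 ]
 [ 1.21  0.3 ]
 [-0.63 -1.17]
 [-0.31 -0.08]
 [-0.24 -0.4 ]]
knob q0,qm [[ 0.60604686 -0.11353049  0.29738747]] [[ 0.60898002 -0.14368187  0.18884884]]
```

```bash
cat >> fit.py <<'E'
for xf in(.040,.042,.044,.046):
  for dzf in (None,0):
    def g(w):
        v=list(w); v[6]=xf
        if dzf is not None: v[3]=0
        return (model(v)-U).ravel()
    t=least_squares(g,s.x,loss='soft_l1',x_scale=[.01,.01,.05,.01,.1,.005,.005]); print(xf,dzf,t.x[4].round(4),t.x[3].round(4),t.cost.round(2))
E
python3 fit.py | tail -8
```

```text
0.04 None 0.6758 -0.006 2.32
0.04 0 0.6781 -0.0349 3.47
0.042 None 0.6836 0.0027 4.37
0.042 0 0.6823 -0.0541 4.52
0.044 None 0.6927 0.014 8.93
0.044 0 0.6849 0.0068 11.21
0.046 None 0.7011 0.025 15.04
0.046 0 0.6858 0.0121 19.42
```

Request:
{"method": "send_rows", "body": {
  "series": [
    {"delta_pos": [-1, 2, 0], "turn": -7, "jaw": 1},
    {"delta_pos": [-2, 4, 0], "turn": -14, "jaw": 1},
    {"delta_pos": [-3, 6, 0], "turn": -21, "jaw": 1},
    {"delta_pos": [-4, 8, 0], "turn": -28, "jaw": 1},
    {"delta_pos": [-4.4, 8.7, 0], "turn": -33, "jaw": 1},
    {"delta_pos": [-4.4, 8.7, 0], "turn": -33, "jaw": 1},
    {"delta_pos": [-4.4, 8.7, 0], "turn": -33, "jaw": 1}
  ]
}}

```text
clock: 4.63
tool_pos: [0.6072, -0.1107, 0.3662]
eef_rot: [0.929, -0.371, 0.001, -0.0]
contact_force: [0.8, 0.2, -0.6]
opening: 0.005
```

```bash
cat > st.py <<'E'
from h import *
from plant import r
from scipy.spatial.transform import Rotation as R
import sys
s=r.get_state(); print(s['clock'],s['tool_pos'].round(4),'F',s['contact_force'].round(1),'q7',s['q'][6].round(2)); print(R.from_quat(s['eef_rot']).as_matrix().round(4))
if len(sys.argv)>1:
    n=sys.argv[1]; im=vision.snapshot('scene'); cv2.imwrite(f'pics/{n}.png',im)
    cv2.imwrite(f'pics/{n}c.png',cv2.resize(im[150:270,240:400],None,fx=5,fy=5,interpolation=cv2.INTER_CUBIC))
E
python3 st.py s2
```

```text
4.6333 [ 0.6072 -0.1107  0.3662] F [ 0.8  0.2 -0.6] q7 -0.89
[[ 7.254e-01 -6.883e-01  1.500e-03]
 [-6.883e-01 -7.254e-01  5.000e-04]
 [ 7.000e-04 -1.300e-03 -1.000e+00]]
```

View pics/s2.png

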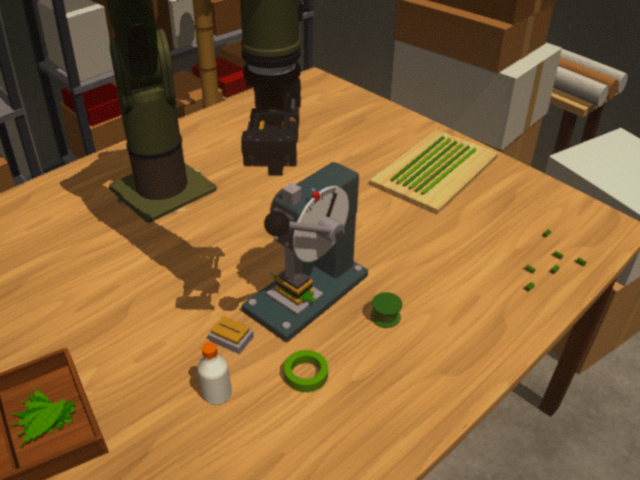

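```bash
python3 -c "
from h import *
print(proj('scene',[[.607,-.111,.355],[.607,-.111,.366],[.607,-.111,.317],[.6065,-.1135,.2974]]))
print(np.linalg.inv(vision.camera_params('scene')['extrinsics'])[:3,3])"
```

```text
[[276.14860513 191.15539078]
 [275.8874949  185.0854781 ]
 [277.03401806 211.46540218]
 [276.04160586 222.07700705]]
[ 1.19678469 -0.58072125  0.88140136]
```

```bash
python3 -c "
from h import *
im=cv2.imread('pics/s2.png')
im=cv2.resize(im[100:240,215:345],None,fx=5,fy=4.2857,interpolation=cv2.INTER_CUBIC)
for a,b in (((.607,-.111,.355),(0,255,255)),((.607,-.111,.366),(255,255,0)),((.607,-.111,.41),(255,0,255)),((.607,-.111,.317),(0,255,0))):
  u=(proj('scene',[a])[0]+.5-[215,100])*[5,4.2857]; cv2.circle(im,tuple(u.astype(int)),3,b,-1)
cv2.imwrite('pics/z3.png',im)"
```

```text
(no output)
```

View pics/z3.png

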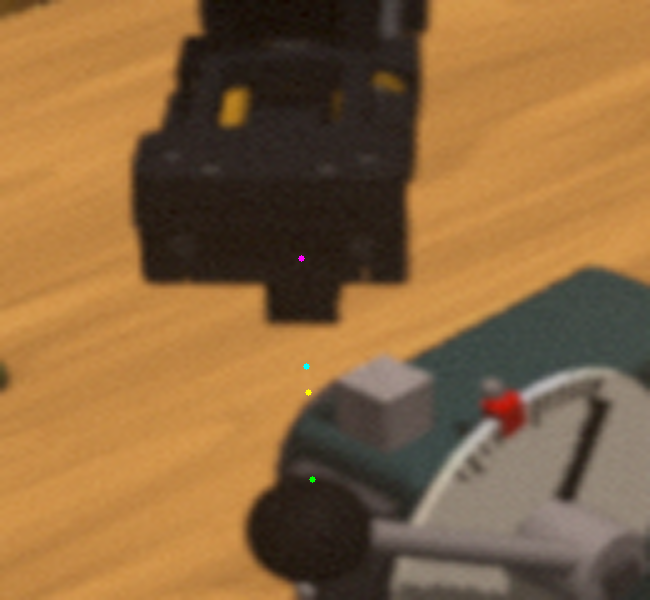

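Request:
{"method": "send_rows", "body": {
  "series": [
    {"delta_pos": [0.1, 0.2, 1], "turn": 0, "jaw": 1},
    {"delta_pos": [0.1, 0.2, 2], "turn": 0, "jaw": 1},
    {"delta_pos": [0.1, 0.2, 2.7], "turn": 0, "jaw": 1},
    {"delta_pos": [0.1, 0.2, 3.1], "turn": 0, "jaw": 1},
    {"delta_pos": [0.1, 0.2, 3.1], "turn": 0, "jaw": 1}
  ]
}}

```text
clock: 5.1
tool_pos: [0.6057, -0.1145, 0.3324]
eef_rot: [0.929, -0.371, -0.002, 0.0]
contact_force: [-0.7, 0.1, -0.1]
opening: 0.007
```

```bash
python3 st.py s3; python3 -c "
from h import *
im=vision.snapshot('wrist');cv2.imwrite('pics/w4.png',im)"
```

```text
5.1 [ 0.6057 -0.1145  0.3324] F [-0.7  0.1 -0.1] q7 -0.9
[[ 7.253e-01 -6.884e-01 -3.200e-03]
 [-6.884e-01 -7.253e-01  3.000e-04]
 [-2.600e-03  2.000e-03 -1.000e+00]]
```

View pics/s3c.png

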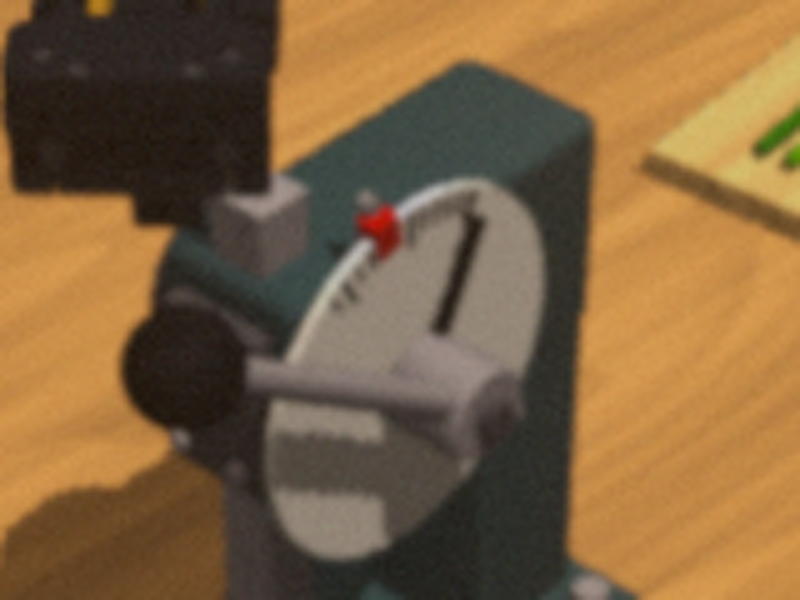

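View pics/w4.png

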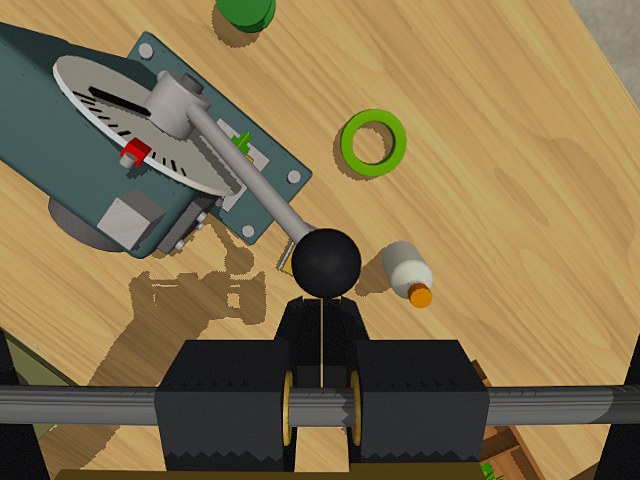

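Request:
{"method": "send_rows", "body": {
  "series": [
    {"delta_pos": [0, 0, 0.3], "turn": 0, "jaw": 1},
    {"delta_pos": [0, 0, 0.6], "turn": 0, "jaw": 1},
    {"delta_pos": [0, 0, 0.8], "turn": 0, "jaw": 1},
    {"delta_pos": [0, 0, 0.8], "turn": 0, "jaw": 1}
  ]
}}

```text
clock: 5.53
tool_pos: [0.6061, -0.1145, 0.3259]
eef_rot: [0.929, -0.37, -0.0, 0.0]
contact_force: [-0.3, -0.2, 0.2]
opening: 0.005
```

```bash
python3 st.py s4
```

```text
5.5333 [ 0.6061 -0.1145  0.3259] F [-0.3 -0.2  0.2] q7 -0.91
[[ 7.255e-01 -6.882e-01 -7.000e-04]
 [-6.882e-01 -7.255e-01 -1.000e-04]
 [-5.000e-04  6.000e-04 -1.000e+00]]
```

View pics/s4c.png

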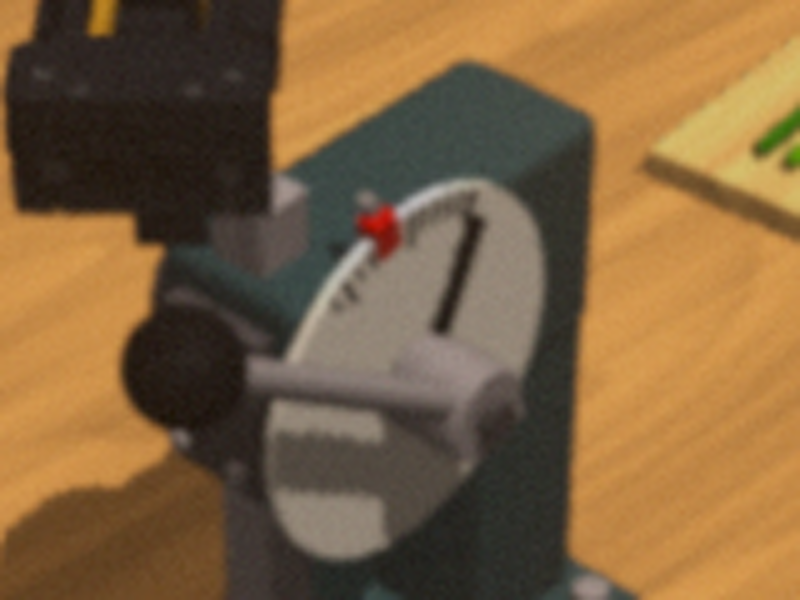

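Request:
{"method": "send_rows", "body": {
  "series": [
    {"delta_pos": [0, 0, 0.3], "turn": 0, "jaw": 1},
    {"delta_pos": [0, 0, 0.6], "turn": 0, "jaw": 1},
    {"delta_pos": [0, 0, 0.9], "turn": 0, "jaw": 1},
    {"delta_pos": [0, 0, 0.9], "turn": 0, "jaw": 1}
  ]
}}

```text
clock: 5.92
tool_pos: [0.6059, -0.1145, 0.3165]
eef_rot: [0.929, -0.37, -0.001, 0.0]
contact_force: [-0.4, 0.3, 1.0]
opening: 0.007
```

```bash
python3 st.py s5
```

```text
5.9167 [ 0.6059 -0.1145  0.3165] F [-0.4  0.3  1. ] q7 -0.91
[[ 0.7255 -0.6882 -0.0014]
 [-0.6882 -0.7255 -0.    ]
 [-0.001   0.001  -1.    ]]
```

View pics/s5c.png

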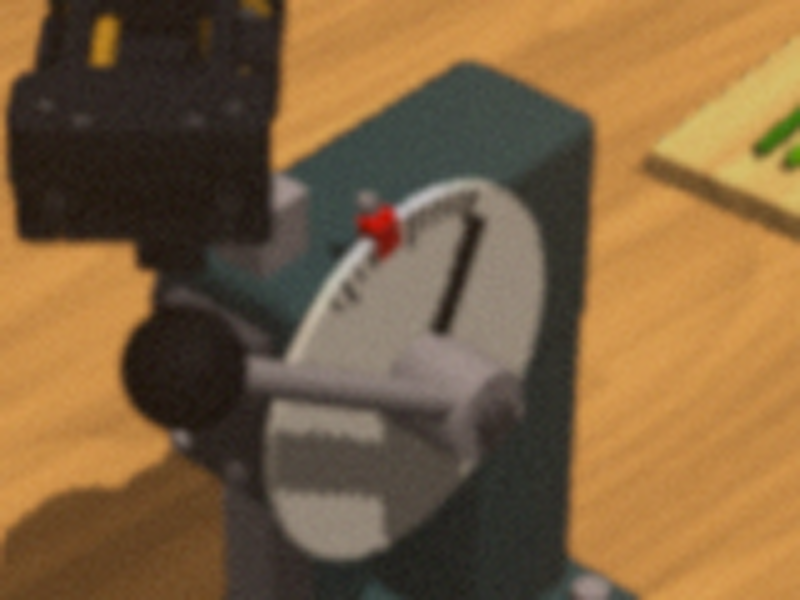

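```bash
python3 -c "
from h import *
for d in (.06,.093):
  for z in (.32,.34,.36,.38): print(d,z,proj('scene',[[.606+d*.7255,-.1145-d*.688,z]])[0])
for z in (.30,.32,.33,.34): print('tip',z,proj('scene',[[.606+.01*.7255,-.1145-.01*.688,z]])[0])
"; python3 - <<'E'
import cv2
from plant import vision
cv2.imwrite('pics/w5.png',vision.snapshot('wrist'))
E
```

```text
0.06 0.32 [272.21522258 235.27964515]
0.06 0.34 [271.64534468 224.44880394]
0.06 0.36 [271.06507397 213.30553619]
0.06 0.38 [270.47446804 201.84053984]
0.093 0.32 [270.69395634 250.02254094]
0.093 0.34 [270.07622266 239.08674378]
0.093 0.36 [269.4462796  227.82027983]
0.093 0.38 [268.80412459 216.21247995]
tip 0.3 [274.87644625 224.85943582]
tip 0.32 [274.37908688 214.48866007]
tip 0.33 [274.12732675 209.19912211]
tip 0.34 [273.87352415 203.83889051]
```

View pics/w5.png

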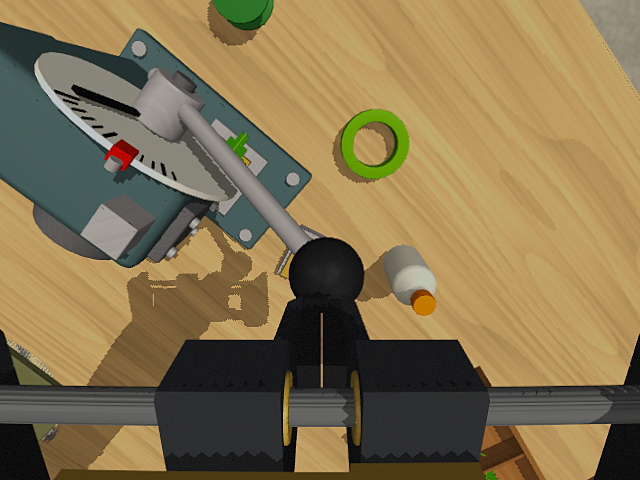

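Request:
{"method": "send_rows", "body": {
  "series": [
    {"delta_pos": [0, 0, 0.3], "turn": 0, "jaw": 1},
    {"delta_pos": [0, 0, 0.6], "turn": 0, "jaw": 1},
    {"delta_pos": [0, 0, 0.9], "turn": 0, "jaw": 1},
    {"delta_pos": [0, 0, 1.2], "turn": 0, "jaw": 1},
    {"delta_pos": [0, 0, 1.2], "turn": 0, "jaw": 1}
  ]
}}

```text
clock: 6.43
tool_pos: [0.6059, -0.1145, 0.3045]
eef_rot: [0.929, -0.37, -0.001, 0.0]
contact_force: [0.5, 0.6, -0.6]
opening: 0.003
```

```bash
python3 st.py s6
```

```text
6.4333 [ 0.6059 -0.1145  0.3045] F [ 0.5  0.6 -0.6] q7 -0.92
[[ 0.7256 -0.6882 -0.0014]
 [-0.6882 -0.7256  0.    ]
 [-0.001   0.001  -1.    ]]
```

View pics/s6c.png

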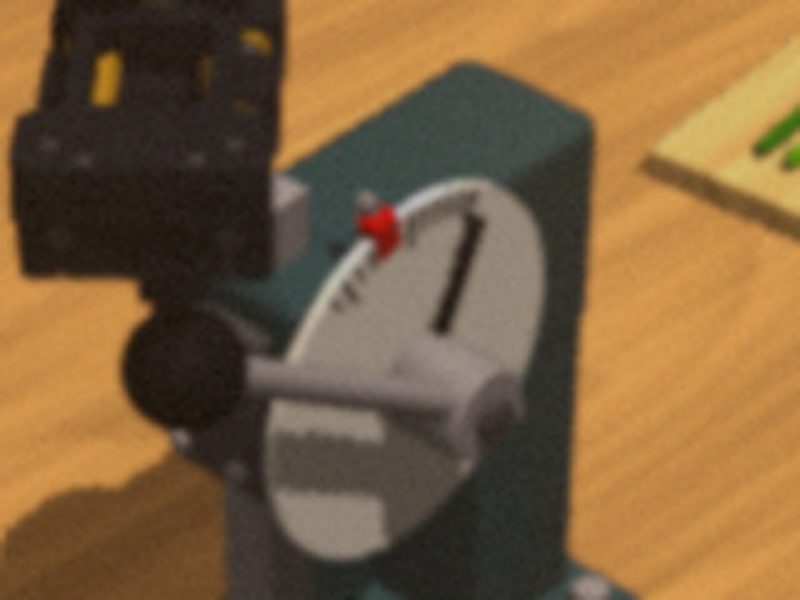

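Request:
{"method": "send_rows", "body": {
  "series": [
    {"delta_pos": [0, 0, 0.3], "turn": 0, "jaw": 1},
    {"delta_pos": [0, 0, 0.6], "turn": 0, "jaw": 1},
    {"delta_pos": [0, 0, 0.8], "turn": 0, "jaw": 1},
    {"delta_pos": [0, 0, 0.8], "turn": 0, "jaw": 1}
  ]
}}

```text
clock: 6.82
tool_pos: [0.606, -0.1145, 0.2967]
eef_rot: [0.929, -0.37, -0.0, 0.0]
contact_force: [0.3, -0.3, -0.7]
opening: 0.0
```

```bash
python3 st.py s7; python3 - <<'E'
import cv2
from plant import vision
cv2.imwrite('pics/w7.png',vision.snapshot('wrist'))
E
```

```text
6.8167 [ 0.606  -0.1145  0.2967] F [ 0.3 -0.3 -0.7] q7 -0.92
[[ 7.255e-01 -6.882e-01 -1.000e-03]
 [-6.882e-01 -7.255e-01 -0.000e+00]
 [-7.000e-04  7.000e-04 -1.000e+00]]
```

View pics/s7c.png

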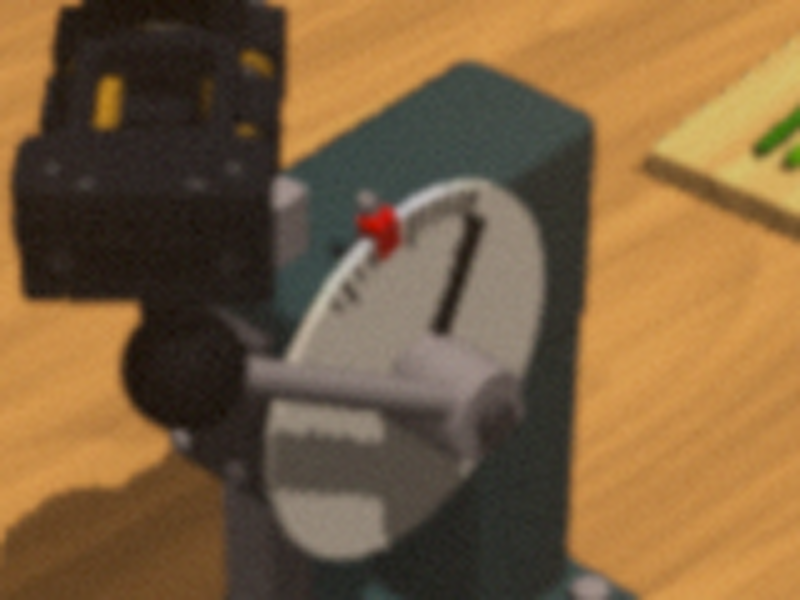

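View pics/w7.png

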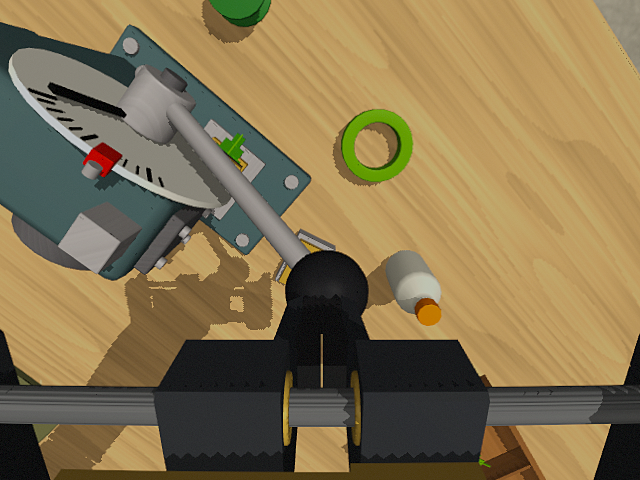

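Request:
{"method": "send_rows", "body": {
  "series": [
    {"delta_pos": [0, 0, 0.2], "turn": 0, "jaw": 1},
    {"delta_pos": [0, 0, 0.4], "turn": 0, "jaw": 1},
    {"delta_pos": [0, 0, 0.6], "turn": 0, "jaw": 1},
    {"delta_pos": [0, 0, 0.6], "turn": 0, "jaw": 1}
  ]
}}

```text
clock: 7.25
tool_pos: [0.6069, -0.1161, 0.2923]
eef_rot: [0.929, -0.371, 0.001, 0.001]
contact_force: [-1.6, -2.4, 7.3]
opening: 0.003
```

```bash
python3 st.py s8
```

```text
7.25 [ 0.6069 -0.1161  0.2923] F [-1.6 -2.4  7.3] q7 -0.93
[[ 7.244e-01 -6.893e-01  1.900e-03]
 [-6.893e-01 -7.244e-01 -2.400e-03]
 [ 3.100e-03  4.000e-04 -1.000e+00]]
```

View pics/s8c.png

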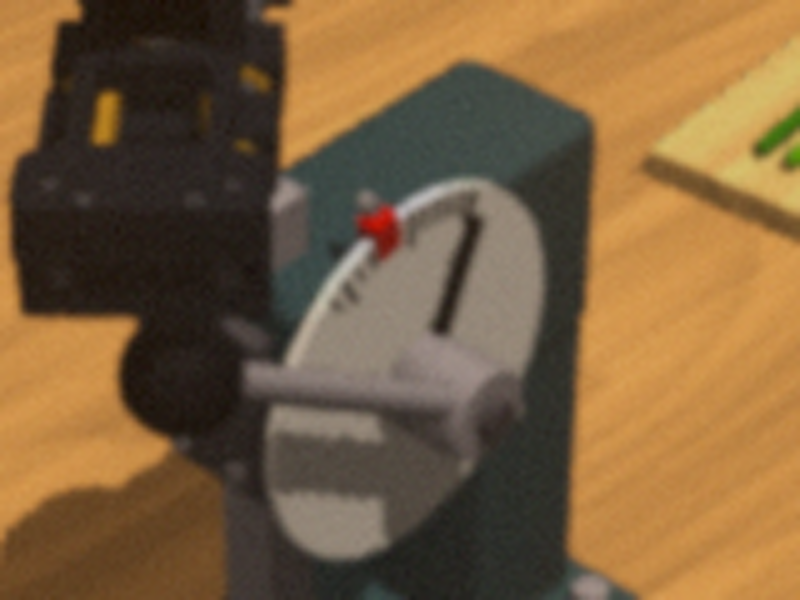

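Request:
{"method": "send_rows", "body": {
  "series": [
    {"delta_pos": [0.24, 0.2, 0.45], "turn": 0, "jaw": 1},
    {"delta_pos": [0.54, 0.46, 1.16], "turn": 0, "jaw": 1},
    {"delta_pos": [0.82, 0.71, 1.92], "turn": 0, "jaw": 1},
    {"delta_pos": [1.1, 0.95, 2.68], "turn": 0, "jaw": 1},
    {"delta_pos": [1.33, 1.15, 3.47], "turn": 0, "jaw": 1},
    {"delta_pos": [1.56, 1.35, 4.27], "turn": 0, "jaw": 1},
    {"delta_pos": [1.56, 1.35, 4.27], "turn": 0, "jaw": 1}
  ]
}}

```text
clock: 7.88
tool_pos: [0.6096, -0.1413, 0.2494]
eef_rot: [0.928, -0.373, 0.003, 0.003]
contact_force: [-1.0, -7.4, 9.5]
opening: 0.004
```

```bash
python3 st.py s9
```

```text
7.8833 [ 0.6096 -0.1413  0.2494] F [-1.  -7.4  9.5] q7 -0.92
[[ 0.7218 -0.6921  0.0036]
 [-0.6921 -0.7218 -0.0078]
 [ 0.0079  0.0031 -1.    ]]
```

View pics/s9c.png

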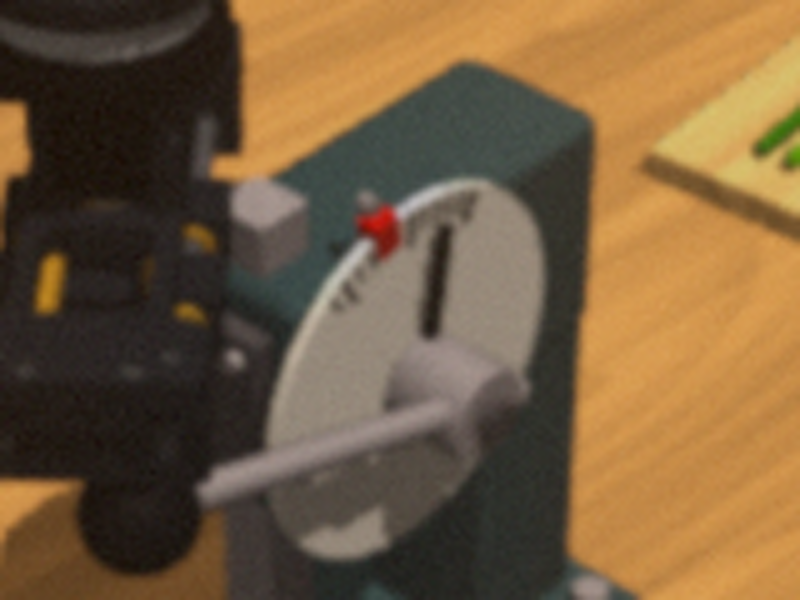

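Request:
{"method": "send_rows", "body": {
  "series": [
    {"delta_pos": [0.18, 0.15, 0.82], "turn": 0, "jaw": 1},
    {"delta_pos": [0.33, 0.29, 1.65], "turn": 0, "jaw": 1},
    {"delta_pos": [0.44, 0.38, 2.48], "turn": 0, "jaw": 1},
    {"delta_pos": [0.53, 0.46, 3.32], "turn": 0, "jaw": 1},
    {"delta_pos": [0.58, 0.5, 4.1], "turn": 0, "jaw": 1},
    {"delta_pos": [0.6, 0.52, 4.7], "turn": 0, "jaw": 1},
    {"delta_pos": [0.6, 0.52, 4.9], "turn": 0, "jaw": 1},
    {"delta_pos": [0.6, 0.52, 4.9], "turn": 0, "jaw": 1}
  ]
}}

```text
clock: 8.6
tool_pos: [0.611, -0.1476, 0.201]
eef_rot: [0.928, -0.372, 0.003, 0.002]
contact_force: [-0.4, -7.3, 7.8]
opening: 0.002
```

```bash
python3 st.py s10
```

```text
8.6 [ 0.611  -0.1476  0.201 ] F [-0.4 -7.3  7.8] q7 -0.94
[[ 0.7231 -0.6908  0.0048]
 [-0.6908 -0.7231 -0.0062]
 [ 0.0077  0.0012 -1.    ]]
```

View pics/s10c.png

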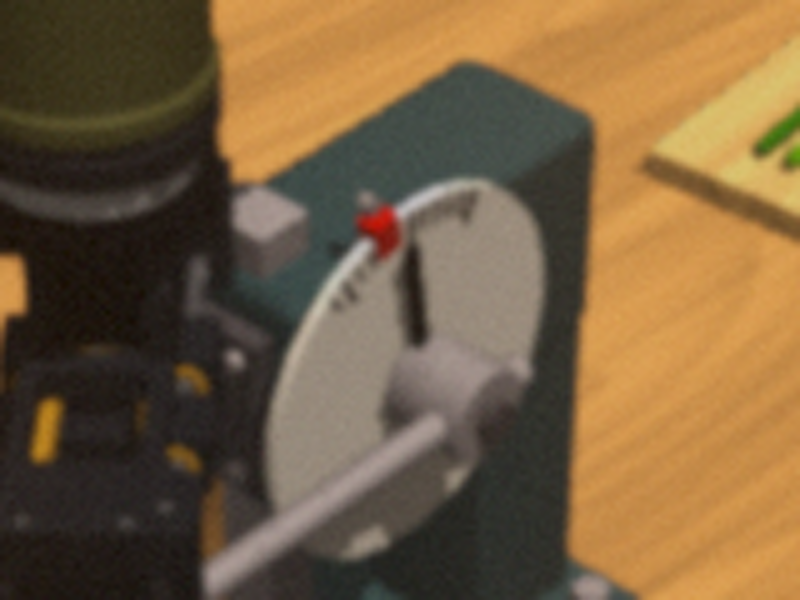

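```bash
python3 -c "
from h import *
p=[.5272,.019,.0985]
for q in (0,.3,.55,.59,.63,.67,.70): print(q,((proj('scene',W(p,[dial(q),dial(q,.02)]))+.5-[240,150])*5).round(0).tolist())
for m in (.65,.68,.71): print('m',m,((proj('scene',W(p,[dial(m,.064,.0415),dial(m,.08,.0415)]))+.5-[240,150])*5).round(0).tolist())
"
```

```text
0 [[476.0, 211.0], [439.0, 324.0]]
0.3 [[442.0, 220.0], [428.0, 328.0]]
0.55 [[412.0, 239.0], [419.0, 334.0]]
0.59 [[408.0, 243.0], [418.0, 335.0]]
0.63 [[403.0, 247.0], [416.0, 336.0]]
0.67 [[398.0, 251.0], [415.0, 337.0]]
0.7 [[394.0, 255.0], [414.0, 339.0]]
m 0.65 [[393.0, 245.0], [387.0, 212.0]]
m 0.68 [[389.0, 248.0], [382.0, 216.0]]
m 0.71 [[386.0, 252.0], [378.0, 220.0]]
```

Request:
{"method": "send_rows", "body": {
  "series": [
    {"delta_pos": [0, 0, 0.3], "turn": 0, "jaw": 1},
    {"delta_pos": [0, 0, 0.6], "turn": 0, "jaw": 1},
    {"delta_pos": [0, 0, 0.9], "turn": 0, "jaw": 1},
    {"delta_pos": [0, 0, 1.1], "turn": 0, "jaw": 1},
    {"delta_pos": [0, 0, 1.1], "turn": 0, "jaw": 1}
  ]
}}

```text
clock: 9.07
tool_pos: [0.6111, -0.1477, 0.1903]
eef_rot: [0.928, -0.372, 0.004, 0.002]
contact_force: [1.1, -7.1, 8.2]
opening: 0.002
```

```bash
python3 st.py s11; python3 - <<'E'
from h import *
import pickle
P=vision.camera_params('wrist'); im=vision.snapshot('wrist'); cv2.imwrite('pics/w11.png',im); pickle.dump((im,P),open('w11.pkl','wb'))
s=cv2.imread('pics/s11.png')[175:225,300:350]; cv2.imwrite('pics/s11z.png',cv2.resize(s,None,fx=12,fy=12,interpolation=cv2.INTER_CUBIC))
E
```

```text
9.0667 [ 0.6111 -0.1477  0.1903] F [ 1.1 -7.1  8.2] q7 -0.94
[[ 0.723  -0.6908  0.0051]
 [-0.6908 -0.7231 -0.0065]
 [ 0.0082  0.0012 -1.    ]]
```

View pics/s11z.png

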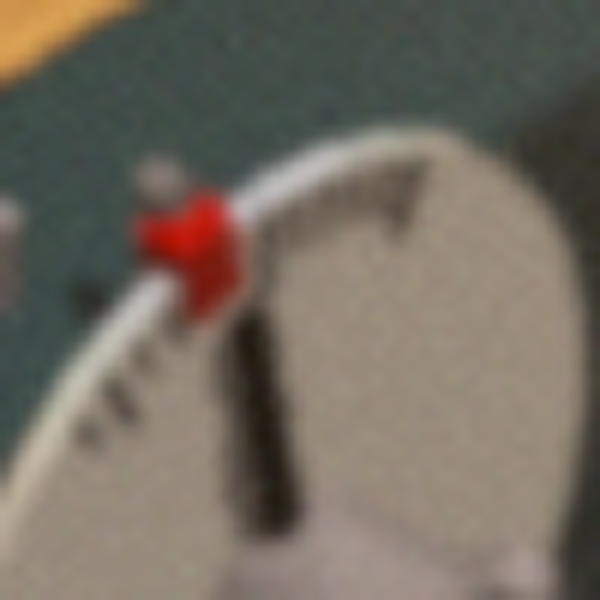

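View pics/w11.png

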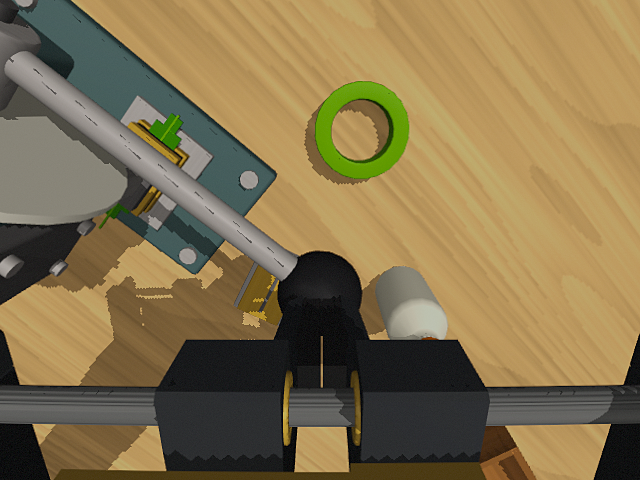

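```bash
python3 - <<'E'
import cv2
im=cv2.imread('pics/w3.png')[325:370,80:140]
cv2.imwrite('pics/w3z.png',cv2.resize(im,None,fx=13,fy=13,interpolation=cv2.INTER_CUBIC))
E
```

```text
(no output)
```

View pics/w3z.png

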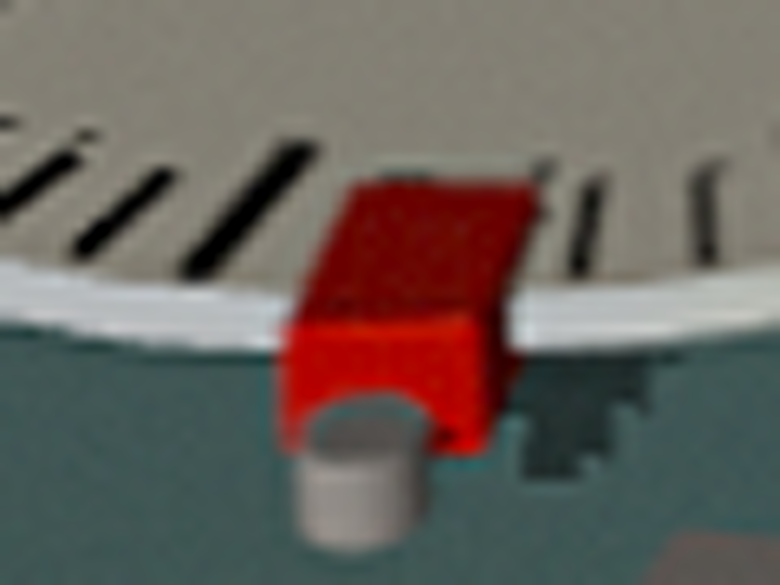

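```bash
cat > fit2.py <<'E'
from h import *
import pickle
im,P=pickle.load(open('w3.pkl','rb'))
E=P['extrinsics']; rv=cv2.Rodrigues(E[:3,:3])[0]
def pj(X): return cv2.projectPoints(np.asarray(X).reshape(-1,1,3),rv,E[:3,3],P['intrinsics'],P['D'])[0].reshape(-1,2)
f5=lambda u:(np.array(u,float)+.5)/5-.5+[20,260]
f13=lambda u:(np.array(u,float)+.5)/13-.5+[80,325]
tk={0:(180,376),.1:(216,390),.2:(250,404),.3:(287,415),.4:(331,424),.5:(374,430),.8:(521,430),.9:(571,426),1.0:(620,419),1.1:(667,409)}
cor=[(352,184),(543,184),(478,318),(298,325),(488,455),(286,452)]
U=np.array([f5(u) for u in tk.values()]+[f13(c) for c in cor])
def model(v):
    x,y,yaw,dz,m,ro,xf,t=v
    L=[dial(a,ro,.040) for a in tk]
    er=np.array([0,-np.sin(m-.45),np.cos(m-.45)]); et=np.array([0,-np.cos(m-.45),-np.sin(m-.45)])
    for rr,s,x_ in((.064,-1,xf),(.064,1,xf),(.080,1,xf),(.080,-1,xf),(.080,1,xf-t),(.080,-1,xf-t)):
        L.append(np.array([x_,0,.2])+er*rr+et*s*.00575)
    X=W((x,y,yaw),np.array(L)); X[:,2]+=dz
    return pj(X)
p0=np.array([.527,.019,.098,0,.68,.073,.043,.008])
sg=np.array([.002,.002,.02,.002,1,.003,.002,.01])
for prior in (0,1):
    s=least_squares(lambda v:np.r_[((model(v)-U)/.5).ravel(),prior*(v-p0)/sg],p0,loss='soft_l1',x_scale=sg)
    J=s.jac; print(s.x.round(4),s.cost.round(1)); print((model(s.x)-U)[-6:].round(2).tolist())
    print(np.sqrt(np.diag(np.linalg.pinv(J.T@J))).round(4)[4])
E
python3 fit2.py
```

```text
[ 0.5195  0.0236  0.097  -0.018   0.6604  0.0763  0.0393  0.0099] 4.7
[[0.46, -0.18], [0.07, -0.06], [0.07, 0.47], [-1.07, -0.12], [-0.27, -0.13], [0.44, 0.12]]
0.007
[ 0.5282  0.018   0.0968 -0.0042  0.671   0.0733  0.0414  0.0092] 8.2
[[0.02, -0.45], [0.38, -0.4], [0.37, 0.67], [-1.6, 0.17], [0.02, -0.17], [-0.09, 0.17]]
0.0041
```

```bash
python3 - <<'E'
from h import *
im=cv2.imread('pics/s11.png').astype(int)
sub=im[185:210,305:330]
w=np.clip((sub[:,:,2]-1.6*np.maximum(sub[:,:,1],sub[:,:,0]))/80,0,1)
w[w<.15]=0
yy,xx=np.mgrid[185:210,305:330]; c=np.array([(w*xx).sum(),(w*yy).sum()])/w.sum(); print('obs',c,(w>.4).sum())
p=[.5272,.019,.0985]
k=20
for m in (.64,.66,.68,.70,.72):
    er=np.array([0,-np.sin(m-.45),np.cos(m-.45)]); et=np.array([0,-np.cos(m-.45),-np.sin(m-.45)])
    def c_(xf,t):
        L=[np.array([x_,0,.2])+er*r_+et*s*.00575 for x_ in(xf,xf-t) for r_ in(.064,.08) for s in(-1,1)]
        # visible silhouette: front face, plus outer parts
        u=proj('scene',W(p,L)); h=cv2.convexHull(u.astype(np.float32)); 
        # back-inner part hidden behind dial; restrict: front face hull + r>=.074 hull
        L2=[np.array([x_,0,.2])+er*r_+et*s*.00575 for x_ in(xf,xf-t) for r_ in(.075,.08) for s in(-1,1)]
        M=np.zeros((500,500),np.uint8)
        for pts in (u[:4],proj('scene',W(p,L2))):
            hh=cv2.convexHull(((pts-[305,185]+.5)*k).astype(np.float32)).astype(int); cv2.fillConvexPoly(M,hh,1)
        y,x=np.nonzero(M); return np.array([305+x.mean()/k-.5,185+y.mean()/k-.5]),M.sum()/k/k
    print(m,c_(.0415,.0092),c_(.043,.0092))
# pointer: dark pixels centroid line
d=im[195:222,312:330].sum(2); 
for r_ in range(198,220,2):
    row=im[r_,312:330].sum(1); ww=np.clip(330-row,0,None); 
    if ww.sum()>0: print(r_,(ww*np.arange(312,330)).sum()/ww.sum(),row.min())
for q in (.63,.655,.68): print(q,proj('scene',W(p,[dial(q,a) for a in(.064,.045,.025)])).round(1).tolist())
E
```

```text
obs [315.81165634 195.1598401 ] 48
0.64 (array([316.22101853, 193.13685537]), np.float64(65.97749999999999)) (array([316.88390352, 193.48321326]), np.float64(66.28))
0.66 (array([315.65787056, 193.64379242]), np.float64(66.6725)) (array([316.3094694 , 193.99234493]), np.float64(66.6225))
0.68 (array([315.08058852, 194.16353188]), np.float64(66.7775)) (array([315.73951083, 194.50700336]), np.float64(66.95))
0.7 (array([314.52246638, 194.70235332]), np.float64(66.55499999999999)) (array([315.16894598, 195.02528243]), np.float64(67.0525))
0.72 (array([313.978195  , 195.23304014]), np.float64(67.0775)) (array([314.628195  , 195.58304014]), np.float64(67.0775))
198 317.63868613138686 159
200 317.70545977011494 179
202 319.53389830508473 97
204 320.27777777777777 88
206 320.44237485448195 94
208 320.8681081081081 82
210 321.20756880733944 96
212 321.4041394335512 91
214 321.7047817047817 96
216 322.0183861082738 93
218 322.1345177664975 121
0.63 [[320.1, 198.9], [321.2, 206.7], [322.5, 214.7]]
0.655 [[319.5, 199.4], [320.8, 207.1], [322.2, 215.0]]
0.68 [[318.9, 200.0], [320.4, 207.5], [322.0, 215.2]]
```

Request:
{"method": "send_rows", "body": {
  "series": [
    {"delta_pos": [0, 0, 0.1], "turn": 0, "jaw": 1},
    {"delta_pos": [0, 0, 0.2], "turn": 0, "jaw": 1},
    {"delta_pos": [0, 0, 0.2], "turn": 0, "jaw": 1},
    {"delta_pos": [0, 0, 0.2], "turn": 0, "jaw": 1},
    {"delta_pos": [0, 0, 0.2], "turn": 0, "jaw": 1},
    {"delta_pos": [0, 0, 0.2], "turn": 0, "jaw": 1},
    {"delta_pos": [0, 0, 0.2], "turn": 0, "jaw": 1},
    {"delta_pos": [0, 0, 0.2], "turn": 0, "jaw": 1}
  ]
}}

```text
clock: 9.83
tool_pos: [0.6112, -0.1477, 0.1886]
eef_rot: [0.928, -0.372, 0.004, 0.002]
contact_force: [0.0, -7.0, 8.3]
opening: 0.001
```

```bash
python3 st.py s12; python3 - <<'E'
from h import *
s=cv2.imread('pics/s12.png')[175:225,300:350]; cv2.imwrite('pics/s12z.png',cv2.resize(s,None,fx=12,fy=12,interpolation=cv2.INTER_CUBIC))
E
```

```text
9.8333 [ 0.6112 -0.1477  0.1886] F [ 0.  -7.   8.3] q7 -0.94
[[ 0.7231 -0.6907  0.0052]
 [-0.6907 -0.7231 -0.0066]
 [ 0.0083  0.0011 -1.    ]]
```

View pics/s12z.png

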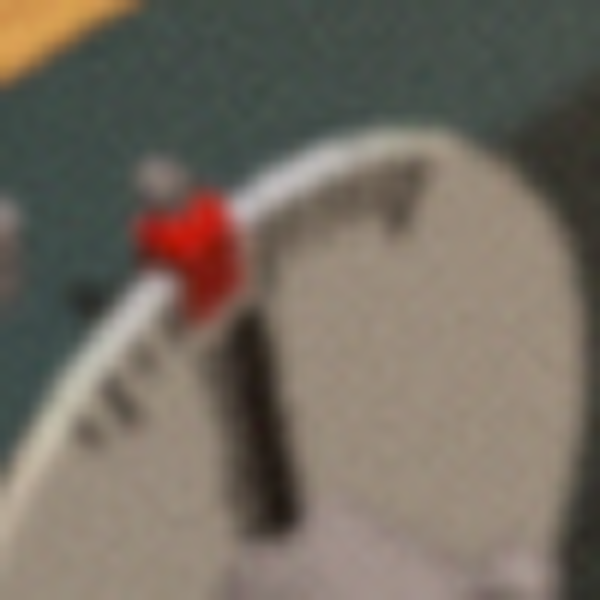

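Request:
{"method": "send_rows", "body": {
  "series": [
    {"delta_pos": [0, 0, 0.1], "turn": 0, "jaw": 1},
    {"delta_pos": [0, 0, 0.2], "turn": 0, "jaw": 1},
    {"delta_pos": [0, 0, 0.2], "turn": 0, "jaw": 1},
    {"delta_pos": [0, 0, 0.2], "turn": 0, "jaw": 1},
    {"delta_pos": [0, 0, 0.2], "turn": 0, "jaw": 1},
    {"delta_pos": [0, 0, 0.2], "turn": 0, "jaw": 1},
    {"delta_pos": [0, 0, 0.2], "turn": 0, "jaw": 1},
    {"delta_pos": [0, 0, 0.2], "turn": 0, "jaw": 1}
  ]
}}

```text
clock: 10.55
tool_pos: [0.6112, -0.1478, 0.1866]
eef_rot: [0.928, -0.372, 0.004, 0.002]
contact_force: [1.1, -7.1, 8.2]
opening: 0.009
```

```bash
python3 st.py s13; python3 - <<'E'
from h import *
s=cv2.imread('pics/s13.png'); z=cv2.resize(s[175:225,300:350],None,fx=12,fy=12,interpolation=cv2.INTER_CUBIC); cv2.imwrite('pics/s13z.png',z)
im=s.astype(int)
for r_ in range(202,220,2):
    row=im[r_,312:330].sum(1); ww=np.clip(250-row,0,None); print(r_,((ww*np.arange(312,330)).sum()/ww.sum()).round(2),end=' ')
E
```

```text
10.55 [ 0.6112 -0.1478  0.1866] F [ 1.1 -7.1  8.2] q7 -0.94
[[ 0.723  -0.6909  0.0053]
 [-0.6908 -0.723  -0.0067]
 [ 0.0084  0.0012 -1.    ]]
202 319.96 204 319.65 206 320.12 208 320.39 210 320.88 212 321.34 214 321.64 216 322.05 218 322.14
```

View pics/s13z.png

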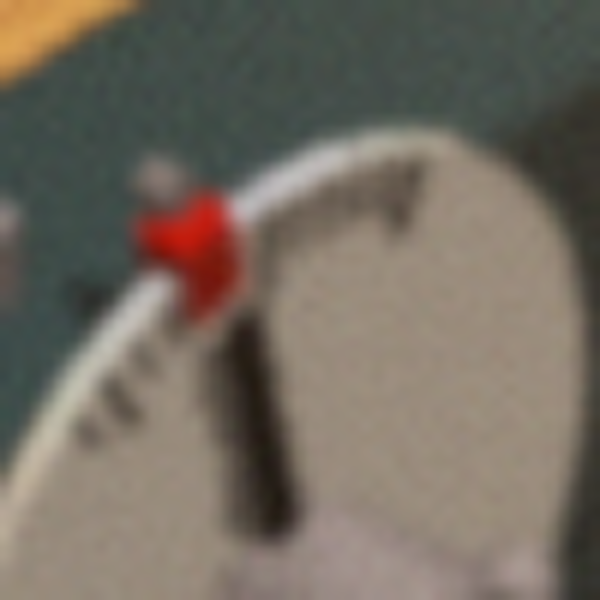

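Request:
{"method": "send_rows", "body": {
  "series": [
    {"delta_pos": [0, 0, 0], "turn": 0, "jaw": 1},
    {"delta_pos": [0, 0, 0], "turn": 0, "jaw": 1},
    {"delta_pos": [0, 0, 0], "turn": 0, "jaw": 1},
    {"delta_pos": [0, 0, 0], "turn": 0, "jaw": 1},
    {"delta_pos": [0, 0, 0], "turn": 0, "jaw": 1},
    {"delta_pos": [0, 0, 0], "turn": 0, "jaw": 1},
    {"delta_pos": [0, 0, 0], "turn": 0, "jaw": 1}
  ]
}}

```text
clock: 11.18
tool_pos: [0.6112, -0.1478, 0.1866]
eef_rot: [0.928, -0.372, 0.004, 0.002]
contact_force: [0.5, -7.7, 9.0]
opening: 0.006
```

Request:
{"method": "send_rows", "body": {
  "series": [
    {"delta_pos": [0, 0, -0.3], "turn": 0, "jaw": 1},
    {"delta_pos": [0, 0, -0.7], "turn": 0, "jaw": 1},
    {"delta_pos": [0, 0, -1.1], "turn": 0, "jaw": 1},
    {"delta_pos": [0, 0, -1.5], "turn": 0, "jaw": 1},
    {"delta_pos": [0, 0, -1.9], "turn": 0, "jaw": 1},
    {"delta_pos": [-0.02, -0.02, -2.3], "turn": 0, "jaw": 1},
    {"delta_pos": [-0.04, -0.04, -2.7], "turn": 0, "jaw": 1},
    {"delta_pos": [-0.05, -0.05, -3.0], "turn": 0, "jaw": 1}
  ]
}}

```text
clock: 11.85
tool_pos: [0.6107, -0.1434, 0.2166]
eef_rot: [0.929, -0.371, 0.002, 0.0]
contact_force: [-0.5, -1.0, 7.0]
opening: 0.004
```

Request:
{"method": "send_rows", "body": {
  "series": [
    {"delta_pos": [-0.04, -0.03, -0.4], "turn": 0, "jaw": 1},
    {"delta_pos": [-0.09, -0.08, -0.8], "turn": 0, "jaw": 1},
    {"delta_pos": [-0.15, -0.13, -1.2], "turn": 0, "jaw": 1},
    {"delta_pos": [-0.21, -0.17, -1.65], "turn": 0, "jaw": 1},
    {"delta_pos": [-0.29, -0.25, -2.1], "turn": 0, "jaw": 1},
    {"delta_pos": [-0.37, -0.32, -2.5], "turn": 0, "jaw": 1},
    {"delta_pos": [-0.45, -0.39, -2.9], "turn": 0, "jaw": 1},
    {"delta_pos": [-0.54, -0.46, -3.3], "turn": 0, "jaw": 1}
  ]
}}

```text
clock: 12.52
tool_pos: [0.6095, -0.133, 0.2488]
eef_rot: [0.929, -0.37, 0.001, -0.002]
contact_force: [0.9, 4.0, 5.6]
opening: 0.002
```

Request:
{"method": "send_rows", "body": {
  "series": [
    {"delta_pos": [-0.1, -0.09, -0.4], "turn": 0, "jaw": 1},
    {"delta_pos": [-0.21, -0.18, -0.8], "turn": 0, "jaw": 1},
    {"delta_pos": [-0.33, -0.28, -1.2], "turn": 0, "jaw": 1},
    {"delta_pos": [-0.45, -0.39, -1.6], "turn": 0, "jaw": 1},
    {"delta_pos": [-0.6, -0.51, -2.0], "turn": 0, "jaw": 1},
    {"delta_pos": [-0.75, -0.65, -2.4], "turn": 0, "jaw": 1},
    {"delta_pos": [-0.9, -0.77, -2.75], "turn": 0, "jaw": 1},
    {"delta_pos": [-1.02, -0.88, -3.1], "turn": 0, "jaw": 1}
  ]
}}

```text
clock: 13.18
tool_pos: [0.6068, -0.1216, 0.2788]
eef_rot: [0.929, -0.37, -0.0, 0.0]
contact_force: [0.1, 2.8, 3.1]
opening: 0.005
```

Request:
{"method": "send_rows", "body": {
  "series": [
    {"delta_pos": [-0.1, -0.09, -0.25], "turn": 0, "jaw": 1},
    {"delta_pos": [-0.2, -0.17, -0.5], "turn": 0, "jaw": 1},
    {"delta_pos": [-0.32, -0.27, -0.75], "turn": 0, "jaw": 1},
    {"delta_pos": [-0.44, -0.38, -1.0], "turn": 0, "jaw": 1},
    {"delta_pos": [-0.55, -0.47, -1.2], "turn": 0, "jaw": 1},
    {"delta_pos": [-0.64, -0.55, -1.4], "turn": 0, "jaw": 1},
    {"delta_pos": [-0.72, -0.62, -1.55], "turn": 0, "jaw": 1},
    {"delta_pos": [-0.75, -0.65, -1.7], "turn": 0, "jaw": 1}
  ]
}}

```text
clock: 13.85
tool_pos: [0.6058, -0.1126, 0.2954]
eef_rot: [0.929, -0.371, -0.0, 0.001]
contact_force: [-0.7, 0.0, 0.7]
opening: 0.003
```

Request:
{"method": "send_rows", "body": {
  "series": [
    {"delta_pos": [0, 0, -0.1], "turn": 0, "jaw": 1},
    {"delta_pos": [0, 0, -0.2], "turn": 0, "jaw": 1},
    {"delta_pos": [0, 0, -0.3], "turn": 0, "jaw": 1},
    {"delta_pos": [0, 0, -0.4], "turn": 0, "jaw": 1},
    {"delta_pos": [0, 0, -0.5], "turn": 0, "jaw": 1},
    {"delta_pos": [0, 0, -0.5], "turn": 0, "jaw": 1}
  ]
}}

```text
clock: 14.35
tool_pos: [0.6062, -0.112, 0.3008]
eef_rot: [0.929, -0.371, 0.0, 0.0]
contact_force: [-1.0, 0.5, 0.1]
opening: 0.003
```

```bash
python3 st.py s14
```

```text
14.35 [ 0.6062 -0.112   0.3008] F [-1.   0.5  0.1] q7 -0.93
[[ 7.253e-01 -6.884e-01  3.000e-04]
 [-6.884e-01 -7.253e-01 -2.000e-04]
 [ 4.000e-04 -0.000e+00 -1.000e+00]]
```

View pics/s14c.png

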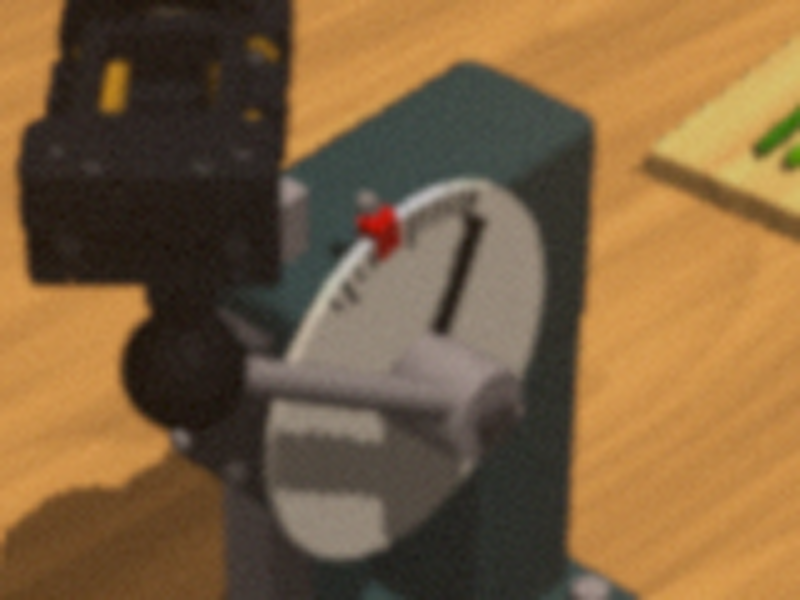

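The pointer is back at its rest position (about 476,218 in the crop) and the mark hasn't moved. Next I take the hand up and away.

Request:
{"method": "send_rows", "body": {
  "series": [
    {"delta_pos": [0, 0, -1], "turn": 0, "jaw": 1},
    {"delta_pos": [0, 0, -3], "turn": 0, "jaw": 1},
    {"delta_pos": [0, 0, -6], "turn": 0, "jaw": 1},
    {"delta_pos": [0, 0, -9], "turn": 0, "jaw": 1},
    {"delta_pos": [0, 0, -12], "turn": 0, "jaw": 1},
    {"delta_pos": [0, 0, -14], "turn": 0, "jaw": 1},
    {"delta_pos": [0, 0, -14], "turn": 0, "jaw": 1},
    {"delta_pos": [0, 0, -14], "turn": 0, "jaw": 1}
  ]
}}

```text
clock: 15.07
tool_pos: [0.6066, -0.1116, 0.4421]
eef_rot: [0.929, -0.37, 0.001, -0.0]
contact_force: [-0.2, 0.3, -0.5]
opening: 0.005
```

```bash
python3 st.py s15; python3 - <<'E'
import cv2,numpy as np
a=cv2.imread('pics/scene1.png').astype(int);b=cv2.imread('pics/s15.png').astype(int)
d=np.abs(a-b).sum(2); print('press diff',d[185:345,295:420].mean(),'bystanders',d[300:410,190:340].mean(), d[290:330,365:410].mean())
E
```

```text
15.0667 [ 0.6066 -0.1116  0.4421] F [-0.2  0.3 -0.5] q7 -0.86
[[ 7.256e-01 -6.881e-01  3.000e-03]
 [-6.881e-01 -7.256e-01 -2.000e-04]
 [ 2.400e-03 -1.900e-03 -1.000e+00]]
press diff 15.27075 bystanders 15.98690909090909 13.655
```

View pics/s15.png

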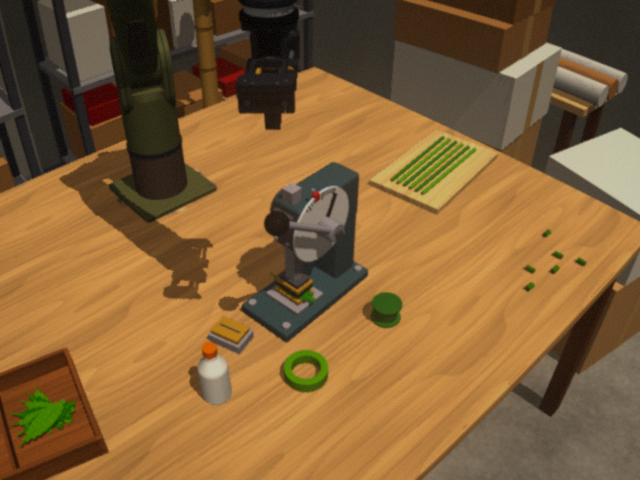

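The hand is clear, the lever is at rest and everything on the bench is where it was, so I'm handing the job in.

```bash
python3 -c "
from plant import order
print(order.finish_job())"
```

```text
the job is handed in; nothing more can be done
None
```

I pressed the lever to the red mark, held it there, let it up gently to its rest, took the hand away and handed the job in at about 15 s of the 45 s allowed. The hand-in reports no verdict.

- **Press and hold:** I pressed with shut fingertips on top of the knob, without gripping it. The lever reached about 0.677 rad. It stayed there for about 1.2 s, after about 0.75 s at 0.665. The push was about 8–9 N down plus about 7 N sideways from friction.
- **Return:** The lever rose over about 2.7 s. The fingers still felt the knob at every reading until it was at rest. The last pictures show the pointer back at its start, the lever at rest, and the red mark and bystanders unmoved.

**What disagreed:**
- **Fingertip position:** The knob was first touched with the TCP about 22 mm below the knob's top. By the figures given, the fingertips should have touched about 33 mm earlier. Both cameras agreed with the later contact, so I relied on contact force and the pictures.
- **Mark setting:** My estimates ran from about 0.66 to 0.70 rad, depending on the view and the fit. I aimed for 0.68. In the last picture before the return, the pointer looked up to about 0.02 rad short of the mark's middle. That is within the mark's 0.09 rad half-width and not past it.

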